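# Fit a heat sink over its studs and index the rotary table

### The arm

A 6-joint arm with a two-finger parallel gripper is mounted at the origin on the work surface. World frame = base frame: x ahead of the robot, y to its left, z up, the work surface at z = 0. Lengths are in m, angles in rad, forces in N, time in s.
With the tool pointing down it reaches from about 0.25 to 0.725 m from the base axis. Payload 4 kg.
Tool frame: the origin (TCP) lies at the very end of the fingers, on their centre line; the grasp point (between the pads) lies 19 mm behind it; y points along the fingers, z is the direction in which the jaws open and shut, and the axes are right-handed (so a half turn about y gives the same grasp; the last joint's range is limited). The gripper opens to 85 mm and grips with 20 to 120 N. Pads are 22 mm wide; open, the fingers measure 114 mm over their backs; the gripper's body (76 mm by 85 mm) begins 54 mm behind the grasp point. The pads swing forward as they close: fully open they stand 13 mm farther back than shut.
Start: joints at [1.254, 0.241, 0.005, 1.335, 0, 1.571], TCP at [0.156, 0.475, 0.231] pointing down, gripper open.
Joint ranges: [-2.72, 2.72], [-1.05, 1.87], [-1.09, 1.28], [-1.99, 2.15], [-1.42, 1.44], [-3.14, 3.14]. Speed limits (rad/s): [2.79, 2.79, 3.14, 3.14, 3.14, 3.14].

### API

Orientations are given as a unit quaternion [x, y, z, w].
In Python, from workcell import bot gives the robot as it stands. The module is installed in compiled form; this text tells all that it offers.
- The arm moves only by the tool move_arm, never from a script. Its argument "increments" is a list of rows, each an object with "grip": the closure, from 0 (fully open) to 1 (shut); "linear": the shift along the tool's x, y, z scaled (see below), a list of three; "twist": the turn about the tool's y scaled (see below). A call has exactly 5 rows; each row shifts and turns the pose as measured when the row begins, along the tool's axes as they then stand; what a row does not reach is not made up. The controller multiplies each number of a shift by 0.2 m and each number of a turn by 2 rad. A row lasts 1/10 s, in which the tool goes at most 50 mm and 8.59 degrees, less where a joint would pass 70% of its speed; a pose out of reach is approached as far as the arm can. A call with a number of a shift or a turn outside -1 to 1 is refused whole. A call with a gripper value outside its range is refused whole. The fingers move at their own pace and stop on an object; the grip force is fixed at half the most. Time passes only in rows, so rows that do not move let the fingers close, or fill a call up. It gives the time, the measured TCP pose, the force and the opening at its end, in the units of the state.
- bot.get_obs(): the state, without advancing time (a new reading comes with each control period).
- bot.camera(name): name is "side" or "top" or "wrist"; returns (picture, depth): 420x560x3 uint8, blue, green, red; 420x560 float32, m along the optical axis (not along the pixel's ray), 0 where there is no reading.
- bot.camera_params(name): a dict with "camera_matrix" (3x3 intrinsics, pixels), "dist" ([k1, k2, p1, p2, k3] as OpenCV has them; the pictures are not rectified), "rvec" (rotation vector, rad) and "tvec" (3), from world to camera coordinates, as OpenCV has them; the wrist camera has in their place "T_tool_cam" (4x4, takes a point from camera to tool coordinates, whose origin is the TCP and whose axes are the tool frame's). Camera axes: x right, y down, z forward; pixel columns grow to the right and rows downward; lengths in m; the calibration is good to about 2 mm. A picture is of the moment at which its call begins: read the wrist's pose just before it. camera_params takes no time and is no camera call.
- bot.job_done(): hands the job in, once; it reports no verdict.
The state is a dict: "clock": time; "joint_pos": joint angles; "joint_vel": joint speeds; "tau": joint torques, N m; "eef_pos": TCP position; "tool_rot": TCP orientation; "ft_force": force on the tool from outside, world axes, zero at the start; "ft_torque": the same for the moment, N m; "grip_width": finger opening in m.
Only numpy, scipy, OpenCV 4.12 (cv2) and the standard library are available. Lean on these libraries where they do the work, as an engineer would, in place of code of your own. Each camera call takes 0.05 s, during which the arm holds its last target. There are 200 camera calls.

### The job

Take the shorter of the two loose heat sinks and fit it on the board at the loading place of the rotary table (the place on the robot's side): both studs up through its two holes, base lying fully down and flat on the brass spacers, fins up. Then use a hand post to turn the table one position clockwise (seen from above) until it clicks in, so that this board stands under the nut runner. Leave the other heat sink and the bench things around where they are.

Things in the scene. Friction and masses are not known exactly. Their poses are not given: they have to be found in the camera images.
- heatsink_center (a point): Heat sink to fit, aluminium, about 130 g, lying fins up on the right. Base 46 x 92 x 5 mm (own x, y, z); two 8.2 mm through holes at y = -35 and +35 mm. Four fins along y, 3 mm thick, 46 mm long, 24 mm high; grip across the outer fins, 36 mm over x. Total height 29 mm. Point: its centre, 14.5 mm above its underside. Same when turned half round.
- long_sink_center (a point): The other loose heat sink, for a different board; leave it. Same section, but base 130 mm long, holes 108 mm apart, fins 84 mm long. Point: its centre, 14.5 mm above its underside. The two heat sinks may swap places.
- indexer: Fixed base of the rotary table. Its dial, 300 mm across, top 40 mm above the bench, has four nests a quarter turn apart; each holds a board with two 12 mm brass spacers and on each a 5.6 mm steel stud standing 15 mm above the shoulder. The right nest's board waits; the left and far ones have heat sinks fitted, tops 100 mm above the bench. Origin: on the axis at bench level.
- nest (a point): Middle of the loading nest, at the height of the spacers' shoulders, where the sink's base comes to lie; turns with the dial. x points to the dial's axis, 95 mm away; y runs along the line of the two studs (at y = -35, +35 mm, true). The studs' x is not given: their carrier slides along x and is clamped tight anywhere from -7 to +7 mm. Find it by feel or sight.
- hub (a point): Point on the dial's upright axis, 85 mm above the bench, fixed to the base. x points from the loading place to the far side, y to the nut runner: a column with an overhead arm and two spindles over the left place (a quarter turn clockwise from loading). Nothing of the arm is nearer than 80 mm to the axis or lower than 180 mm above the bench; the column stands 262 mm from the axis.
- post (a point): One of four upright steel hand posts on the dial, 14 mm diameter, 127 mm from the axis, half-way between nests, from the dial's face (40 mm) up to 100 mm above the bench; 30 mm free to the nests beside it. Point: on its axis, 85 mm above the bench. This one starts far right and comes to near right when the dial is indexed one position clockwise. It may be turned in the grasp.
- dial (a joint): Angle of the dial, rad: 0 at the start, growing clockwise seen from above; one position is 1.5708. It turns freely between positions; at each a sprung detent holds it (about 7 N at a post to push it out), and draws it in when let go within about 0.05 rad of the position.
- reel: Reel of solder, 60 mm diameter, 48 mm high; a bystander. Origin at the centre of its underside.
- flux: Small white bottle, 38 mm diameter, 100 mm high; a bystander. Origin at the centre of its underside.
- driver: Screwdriver with a black handle, 170 mm long, lying near the robot; a bystander. Origin under its middle.
- cutters: Side cutters, 135 mm long, lying on the right; a bystander. Origin under the middle.
- tip_cleaner: Round black pot of brass wool, 72 mm diameter, 63 mm high; a bystander. Origin at the centre of its underside.
- nut_tray: Open grey tray of nuts and washers, 75 x 105 x 22 mm, on the left; a bystander. Origin at the centre of its underside.
- spare_board: Loose circuit board, 50 x 84 mm, 14 mm high, on the left; a bystander. Origin at the centre of its underside.
There are look-alikes about, which are no part of the job. What is shaped like the part that bears heatsink_center but brown or purple is not meant.

How it is judged:
On the way, in this order (a step that is already met when the one before it is completed fails the run):
1. the heat sink is fully down on the spacers with both studs through its holes, the table still at its first position (z of heatsink_center in the frame of nest between 0.0115 and 0.0175 m and x of heatsink_center in the frame of nest between -0.0105 and 0.0105 m and y of heatsink_center in the frame of nest between -0.004 and 0.004 m and angle between heatsink_center's own z axis and vertical below 0.06 rad and value of joint dial between -0.2 and 0.2 rad), for 0.2 s.
2. the table is turned one position clockwise into its detent (value of joint dial between 1.531 and 1.611 rad), for 0.2 s.
At the end, for the whole second after the job is handed in: Short heat sink seated: underside within 2 mm of the shoulders, tilt under 0.04 rad, studs through (centre within 4 mm of the nest point along the stud line, 10.5 mm across); dial at rest within 0.04 rad of one position clockwise; the other heat sink within 30 mm of its place (all of step 2 and z of heatsink_center in the frame of nest between 0.0125 and 0.0165 m and x of heatsink_center in the frame of nest between -0.0105 and 0.0105 m and y of heatsink_center in the frame of nest between -0.004 and 0.004 m and angle between heatsink_center's own z axis and vertical below 0.04 rad and velocity of joint dial between -0.05 and 0.05 rad/s and distance of long_sink_center from where it was at the start of the episode below 0.03 m); the robot touches nothing.
It fails at once if the other heat sink or a bench thing is pushed more than 30 mm from its place (distance of any of long_sink_center, reel, flux, driver, cutters, tip_cleaner, nut_tray, spare_board from where it was at the start of the episode above 0.03 m).
It also fails if it takes over 72 s, if anything falls off the work surface, if the arm or the gripper's body presses on something with over 40 N, if the wrist force passes 120 N, or if a joint passes its speed limit or range.

## Working session

There is one attempt and no reset: what is moved stays moved. The work goes in short steps, Python scripts to look and compute and a tool call to move; the robot and the scene stay as the last step left them, time stands still between calls to the robot, and variables do not carry over. Pictures are saved under pics/ and viewed, about 8 in all and at most 12, crops included, and the job is handed in when it is done.

Besides the shell and the picture viewer there is one more tool, called after ">>>" by a JSON object that holds its "method" and its "body", one argument or row to a line. move_arm: Moves the arm, as the interface text tells. Its arguments: {"type":"object","properties":{"increments":{"type":"array"}},"required":["increments"]}

```bash
mkdir -p pics
cat > h.py <<'E'
import numpy as np, cv2
from scipy.spatial.transform import Rotation as R
from workcell import bot
def cam(name):
    o=bot.get_obs(); p=bot.camera_params(name); im,d=bot.camera(name)
    K=np.array(p["camera_matrix"]);D=np.array(p["dist"],float)
    if name=="wrist":
        T=np.eye(4);T[:3,:3]=R.from_quat(o["tool_rot"]).as_matrix();T[:3,3]=o["eef_pos"]
        T=T@np.array(p["T_tool_cam"])
    else:
        T=np.eye(4);T[:3,:3]=cv2.Rodrigues(np.array(p["rvec"],float))[0];T[:3,3]=np.array(p["tvec"]).ravel();T=np.linalg.inv(T)
    return im,d,K,D,T
def ray(px,K,D,T):
    u=cv2.undistortPoints(np.array(px,float).reshape(-1,1,2),K,D).reshape(-1,2)
    v=np.c_[u,np.ones(len(u))]@T[:3,:3].T
    return T[:3,3],v
def plane(px,z,K,D,T):
    c,v=ray(px,K,D,T); return c+v*((z-c[2])/v[:,2])[:,None]
def cloud(d,K,D,T):
    ys,xs=np.mgrid[:d.shape[0],:d.shape[1]]
    u=cv2.undistortPoints(np.c_[xs.ravel(),ys.ravel()].astype(float).reshape(-1,1,2),K,D).reshape(-1,2)
    P=np.c_[u,np.ones(len(u))]*d.reshape(-1,1)
    return (P@T[:3,:3].T+T[:3,3]).reshape(*d.shape,3)
E
python3 - <<'E'
from h import *
for n in("top","side"):
    im,d,K,D,T=cam(n); cv2.imwrite(f"pics/{n}0.png",im); np.savez(f"{n}0.npz",im=im,d=d,K=K,D=D,T=T); print(n,T.round(3).tolist(),K[0,0])
o=bot.get_obs();print(o)
print(bot.camera_params("wrist"))
E
```

```text
top [[0.005, -0.995, 0.101, 0.372], [-1.0, -0.004, 0.014, -0.114], [-0.014, -0.101, -0.995, 1.734], [0.0, 0.0, 0.0, 1.0]] 523.4318616172695
side [[0.959, -0.159, 0.236, 0.103], [-0.284, -0.594, 0.753, -1.509], [0.02, -0.789, -0.614, 1.207], [0.0, 0.0, 0.0, 1.0]] 533.3084528463693
{'clock': 0.1, 'joint_pos': array([1.25399964e+00, 2.41379929e-01, 3.83867980e-03, 1.33522852e+00,
       4.41592226e-06, 1.57078330e+00]), 'joint_vel': array([ 0.00077331, -0.00260837,  0.00194601, -0.00025007, -0.00116334,
       -0.00096363]), 'tau': array([-1.02449339e-04, -3.73137116e+01,  2.53009862e+01,  1.08175873e-02,
       -1.31997189e-05,  1.88415086e-06]), 'eef_pos': array([0.15557779, 0.47456111, 0.23047315]), 'tool_rot': array([ 0.69894377, -0.11164376,  0.11142056, -0.69756629]), 'ft_force': array([ 0.11067556, -0.42734027,  0.60333339]), 'ft_torque': array([-0.02270858, -0.02659257, -0.00828066]), 'grip_width': 0.08548683789897961}
{'camera_matrix': array([[309.67854471,   0.        , 274.76896016],
       [  0.        , 309.67854471, 208.70616327],
       [  0.        ,   0.        ,   1.        ]]), 'dist': array([-0.05011604,  0.        ,  0.        ,  0.        ,  0.        ]), 'T_tool_cam': array([[ 3.33540091e-04,  9.54158465e-01,  2.99301709e-01,
        -7.61611453e-02],
       [ 3.03319754e-04, -2.99301808e-01,  9.54158444e-01,
        -1.41815643e-01],
       [ 9.99999898e-01, -2.27465974e-04, -3.89244263e-04,
        -3.59037007e-04],
       [ 0.00000000e+00,  0.00000000e+00,  0.00000000e+00,
         1.00000000e+00]])}
```

View pics/top0.png

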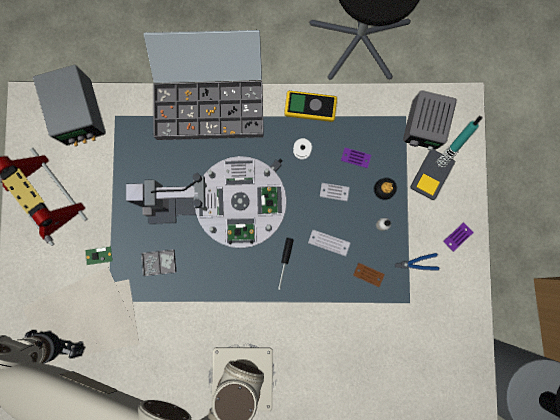

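View pics/side0.png

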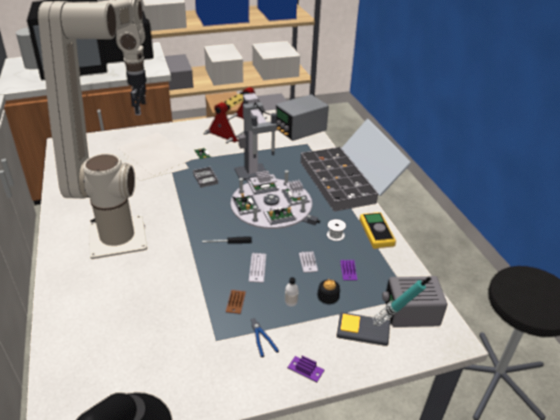

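Candidates in the top view are silver (335,191), silver (329,242), purple (356,157), brown (369,274) and purple (458,236). The silver one at (335,191) is visibly shorter, so it fits. Next I measure both and view one enlarged crop.

Run:
```python
from h import *
z=np.load("top0.npz");im,d,K,D,T=[z[k] for k in("im","d","K","D","T")]
P=cloud(d,K,D,T)
hsv=cv2.cvtColor(im,cv2.COLOR_BGR2HSV)
m=((hsv[...,1]<45)&(hsv[...,2]>140)).astype(np.uint8)*255
m[:, :300]=0;m[:,352:]=0;m[:175]=0;m[262:]=0
m=cv2.morphologyEx(m,cv2.MORPH_CLOSE,np.ones((5,5)))
for c in cv2.findContours(m,0,2)[0]:
    if cv2.contourArea(c)<80: continue
    r=cv2.minAreaRect(c); b=cv2.boxPoints(r)
    q=plane(b,0.005,K,D,T); c0=plane([r[0]],0.005,K,D,T)[0]
    mm=cv2.drawContours(np.zeros_like(m),[c],0,255,-1)>0
    print(r,c0.round(4),[np.linalg.norm(q[i]-q[i+1]).round(4) for i in(0,1)],"edge dirs",[np.arctan2(*(q[i+1]-q[i])[[1,0]]).round(3) for i in (0,1)],"top z",np.percentile(P[mm][:,2],[5,50,95]).round(3))
# hub
print("hub px on plane.04",plane([(240,202)],.05,K,D,T))
# dial circle
g=((np.abs(P[...,2]-.04)<.006)&(hsv[...,1]<40)&(hsv[...,2]>120)).astype(np.uint8)*255
g[:, :190]=0;g[:,295:]=0;g[:145]=0;g[255:]=0
pts=np.argwhere(g>0)
W=P[g>0];print(len(W))
h=cv2.convexHull(pts[:,::-1].astype(np.int32)); e=cv2.fitEllipse(h);print(e,plane([e[0]],.04,K,D,T))
# posts: points z>.09
g=(np.abs(P[...,2]-.1)<.012);g[:,:190]=0;g[:,295:]=0;g[:145]=0;g[255:]=0
n,l,s,cc=cv2.connectedComponentsWithStats(g.astype(np.uint8))
for i in range(1,n):
    if s[i,4]>3: print(s[i],P[l==i].mean(0).round(3))
a=cv2.resize(im[140:290,180:400],None,fx=3.6,fy=3.6,interpolation=cv2.INTER_CUBIC); cv2.imwrite("pics/crop1.png",a)
```

```text
((328.6904602050781, 242.24166870117188), (40.161170959472656, 14.441032409667969), 19.29004669189453) [ 0.4343 -0.2781  0.005 ] [np.float64(0.0477), np.float64(0.1314)] edge dirs [np.float64(-0.338), np.float64(-1.904)] top z [-0.001  0.008  0.033]
((334.02703857421875, 191.33782958984375), (28.112226486206055, 14.138313293457031), 9.462323188781738) [ 0.6033 -0.2968  0.005 ] [np.float64(0.0475), np.float64(0.0931)] edge dirs [np.float64(-0.167), np.float64(-1.736)] top z [-0.001  0.007  0.032]
hub px on plane.04 [[0.5614406  0.01216202 0.05      ]]
2622
((247.0333709716797, 194.2891845703125), (88.20305633544922, 116.34862518310547), 42.67161560058594) [[ 0.58797089 -0.00976862  0.04      ]]
[231 163  15   3  21] [0.677 0.016 0.098]
[231 167  15   2  26] [0.666 0.018 0.098]
[264 168   5   5  18] [ 0.659 -0.073  0.097]
[208 170   5   5  19] [0.652 0.105 0.098]
[231 170  15   3  24] [0.655 0.014 0.098]
[231 174  15   2  23] [0.644 0.019 0.098]
[206 193   2  15  19] [0.565 0.113 0.1  ]
[210 193   2  15  27] [0.563 0.102 0.096]
[213 193   2  15  21] [0.566 0.091 0.099]
[266 225   5   4  16] [ 0.479 -0.08   0.099]
[209 226   5   5  18] [0.473 0.099 0.1  ]
```

View pics/crop1.png

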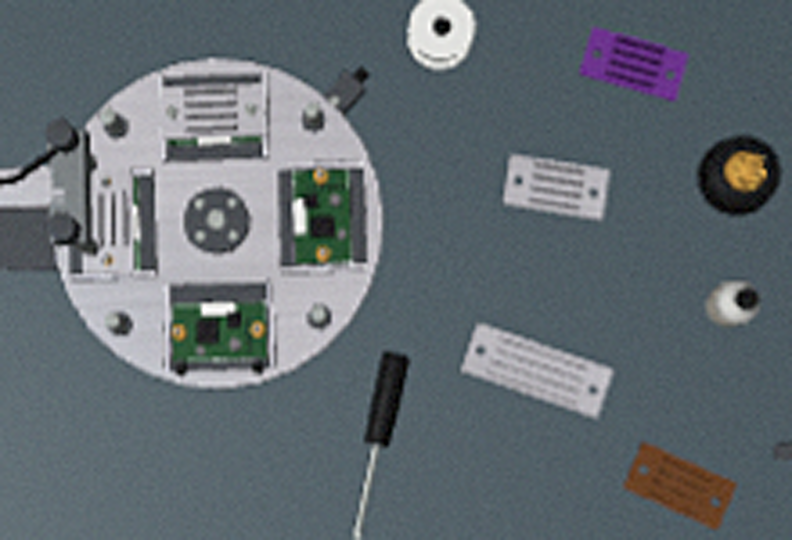

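The crop confirms it: silver (335,191) measures 47 x 93 mm, so it is the short one. Silver (329,242) is 131 mm long and is to be left. The purple and brown ones are look-alikes. The loading nest is at the bottom of the dial, with its brass spacers at crop (178,332) and (257,328).

```bash
cat >> h.py <<'E'
def plan(x,y,z,yaw,step=.05,n=None):
    "rows for tool moves; yaw = world angle of jaw axis (deg)"
    o=bot.get_obs(); M=R.from_quat(o["tool_rot"]).as_matrix(); p=np.array(o["eef_pos"])
    jy=np.degrees(np.arctan2(M[1,2],M[0,2])); dy=(yaw-jy+90)%180-90
    down=M[:,1]; tw=-np.radians(dy)  # tool y is down: +twist = cw from above
    dp=np.array([x,y,z])-p
    n=n or int(max(np.ceil(np.linalg.norm(dp)/step),np.ceil(abs(dy)/8)))
    print("pos",p.round(4),"jawyaw",jy.round(2),"tool axis down",down.round(3),"xaxis",M[:,0].round(2),"f",o["ft_force"].round(1),"w",o["grip_width"].round(4),"t",round(o["clock"],2),"dyaw",round(dy,2))
    A=M
    for i in range(n):
        v=A.T@(dp/n)/.2; print("lin",v.round(4).tolist(),"tw",round(tw/n/2,4))
        A=A@R.from_rotvec([0,tw/n,0]).as_matrix()
E
python3 - <<'E'
from h import *
z=np.load("top0.npz");K,D,T=[z[k] for k in("K","D","T")]
print(plane([(229.4,232.2),(251.4,231.1)],.071,K,D,T))
plan(.471,.01,.2,2.1)
E
```

```text
[[ 0.46229985  0.04320535  0.071     ]
 [ 0.46607878 -0.02675169  0.071     ]]Traceback (most recent call last):
  File "<stdin>", line 4, in <module>
  File "h.py", line 31, in plan
    print("pos",p.round(4),"jawyaw",jy.round(2),"tool axis down",down.round(3),"xaxis",M[:,0].round(2),"f",o["ft_force"].round(1),"w",o["grip_width"].round(4),"t",round(o["clock"],2),"dyaw",round(dy,2))
                                                                                                                                      ^^^^^^^^^^^^^^^^^^^^^
AttributeError: 'float' object has no attribute 'round'
```

```bash
sed -i 's/o\["grip_width"\].round(4)/round(o["grip_width"],4)/' h.py
python3 - <<'E'
from h import *
plan(.471,.01,.19,2.1)
E
```

```text
pos [0.1556 0.4746 0.2305] jawyaw 71.85 tool axis down [-0.001 -0.002 -1.   ] xaxis [ 0.95 -0.31 -0.  ] f [ 0.1 -0.4  0.6] w 0.0855 t 0.1 dyaw -69.75
lin [0.1852, 0.0171, -0.143] tw 0.0507
lin [0.1987, 0.0171, -0.1235] tw 0.0507
lin [0.2102, 0.0171, -0.1027] tw 0.0507
lin [0.2195, 0.0171, -0.0809] tw 0.0507
lin [0.2266, 0.0171, -0.0583] tw 0.0507
lin [0.2313, 0.0171, -0.035] tw 0.0507
lin [0.2337, 0.0171, -0.0114] tw 0.0507
lin [0.2336, 0.0171, 0.0123] tw 0.0507
lin [0.2312, 0.0171, 0.0359] tw 0.0507
lin [0.2263, 0.0171, 0.0591] tw 0.0507
lin [0.2192, 0.0171, 0.0818] tw 0.0507
lin [0.2098, 0.0171, 0.1035] tw 0.0507
```

>>> {"method": "move_arm", "body": {
  "increments": [
    {"grip": 0, "linear": [0.185, 0.017, -0.143], "twist": 0.05},
    {"grip": 0, "linear": [0.199, 0.017, -0.123], "twist": 0.05},
    {"grip": 0, "linear": [0.21, 0.017, -0.103], "twist": 0.05},
    {"grip": 0, "linear": [0.22, 0.017, -0.081], "twist": 0.05},
    {"grip": 0, "linear": [0.227, 0.017, -0.058], "twist": 0.05}
  ]
}}

```text
clock: 0.6
eef_pos: [0.2875, 0.2792, 0.2104]
tool_rot: [0.649, -0.283, 0.282, -0.647]
ft_force: [0.9, 1.1, -0.1]
grip_width: 0.0855
```

>>> {"method": "move_arm", "body": {
  "increments": [
    {"grip": 0, "linear": [0.231, 0.017, -0.035], "twist": 0.05},
    {"grip": 0, "linear": [0.234, 0.017, -0.011], "twist": 0.05},
    {"grip": 0, "linear": [0.234, 0.017, 0.012], "twist": 0.05},
    {"grip": 0, "linear": [0.231, 0.017, 0.036], "twist": 0.05},
    {"grip": 0, "linear": [0.226, 0.017, 0.059], "twist": 0.05}
  ]
}}

```text
clock: 1.1
eef_pos: [0.4206, 0.0759, 0.1922]
tool_rot: [0.555, -0.44, 0.44, -0.552]
ft_force: [1.1, 0.6, 0.8]
grip_width: 0.0856
```

Run:
```python
from h import *
plan(.464,.01,.16,2.1,n=5)
```

```text
pos [0.4206 0.0759 0.1922] jawyaw 13.07 tool axis down [-0.003 -0.003 -1.   ] xaxis [ 0.23 -0.97  0.  ] f [1.1 0.6 0.8] w 0.0856 t 1.1 dyaw -10.97
lin [0.074, 0.0323, 0.0275] tw 0.0191
lin [0.0729, 0.0323, 0.0303] tw 0.0191
lin [0.0717, 0.0323, 0.0331] tw 0.0191
lin [0.0704, 0.0323, 0.0358] tw 0.0191
lin [0.0689, 0.0323, 0.0385] tw 0.0191
```

>>> {"method": "move_arm", "body": {
  "increments": [
    {"grip": 0, "linear": [0.075, 0.032, 0.028], "twist": 0.02},
    {"grip": 0, "linear": [0.075, 0.032, 0.03], "twist": 0.02},
    {"grip": 0, "linear": [0.075, 0.032, 0.033], "twist": 0.02},
    {"grip": 0, "linear": [0.075, 0.032, 0.036], "twist": 0.02},
    {"grip": 0, "linear": [0.075, 0.032, 0.038], "twist": 0.02}
  ]
}}

```text
clock: 1.6
eef_pos: [0.4658, -0.0021, 0.1575]
tool_rot: [0.504, -0.498, 0.497, -0.5]
ft_force: [0.7, -0.3, -0.4]
grip_width: 0.0856
```

Run:
```python
from h import *
plan(.464,.01,.16,2.1,n=1)
im,d,K,D,T=cam("wrist"); np.savez("w1.npz",im=im,d=d,K=K,D=D,T=T); cv2.imwrite("pics/w1.png",im)
```

```text
pos [ 0.4658 -0.0021  0.1575] jawyaw 0.48 tool axis down [-0.005 -0.003 -1.   ] xaxis [ 0.01 -1.    0.  ] f [ 0.7 -0.3 -0.4] w 0.0856 t 1.6 dyaw 1.62
lin [-0.0607, -0.0128, -0.0087] tw -0.0141
```

View pics/w1.png

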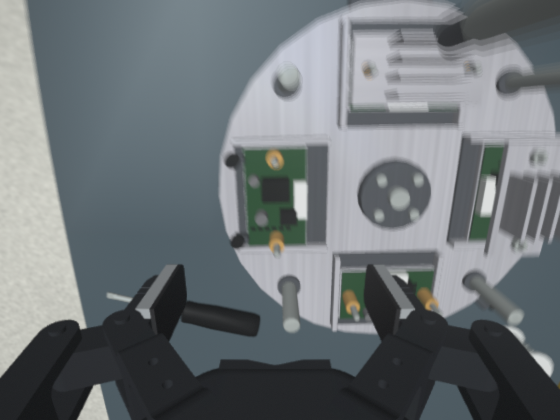

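View 1 shows the loading board left of centre, with its studs at (275,159) and (277,242). Next come two lower views for triangulation.

>>> {"method": "move_arm", "body": {
  "increments": [
    {"grip": 0, "linear": [0.07, 0.07, 0], "twist": -0.014},
    {"grip": 0, "linear": [0.07, 0.07, 0], "twist": 0},
    {"grip": 0, "linear": [0, 0, 0], "twist": 0},
    {"grip": 0, "linear": [0, 0, 0], "twist": 0},
    {"grip": 0, "linear": [0, 0, 0], "twist": 0}
  ]
}}

```text
clock: 2.15
eef_pos: [0.4659, -0.0323, 0.1269]
tool_rot: [0.512, -0.493, 0.49, -0.505]
ft_force: [-0.1, 0.2, -0.4]
grip_width: 0.0854
```

Run:
```python
from h import *
plan(.464,.03,.13,2.1,n=2)
im,d,K,D,T=cam("wrist"); np.savez("w2.npz",im=im,d=d,K=K,D=D,T=T); cv2.imwrite("pics/w2.png",im)
```

```text
pos [ 0.4659 -0.0323  0.1269] jawyaw 1.96 tool axis down [-0.009 -0.003 -1.   ] xaxis [ 0.03 -1.    0.  ] f [-0.1  0.2 -0.4] w 0.0854 t 2.15 dyaw 0.14
lin [-0.1559, -0.0082, 0.0006] tw -0.0006
lin [-0.1559, -0.0082, 0.0008] tw -0.0006
```

>>> {"method": "move_arm", "body": {
  "increments": [
    {"grip": 0, "linear": [-0.15, 0, 0], "twist": 0},
    {"grip": 0, "linear": [-0.15, 0, 0], "twist": 0},
    {"grip": 0, "linear": [0, 0, 0], "twist": 0},
    {"grip": 0, "linear": [0, 0, 0], "twist": 0},
    {"grip": 0, "linear": [0, 0, 0], "twist": 0}
  ]
}}

```text
clock: 2.7
eef_pos: [0.466, 0.0315, 0.1303]
tool_rot: [0.51, -0.49, 0.491, -0.508]
ft_force: [-0.6, 0.9, 0.4]
grip_width: 0.0855
```

Run:
```python
from h import *
plan(.464,.03,.13,2.1,n=2)
im,d,K,D,T=cam("wrist"); np.savez("w3.npz",im=im,d=d,K=K,D=D,T=T); cv2.imwrite("pics/w3.png",im)
out=[]
for n in("w2","w3"):
    z=np.load(n+".npz");im=z["im"];d=z["d"];K,D,T=z["K"],z["D"],z["T"]
    h=cv2.cvtColor(im,cv2.COLOR_BGR2HSV)
    m=((h[...,0]>8)&(h[...,0]<24)&(h[...,1]>110)&(h[...,2]>110)).astype(np.uint8)
    k,l,s,c=cv2.connectedComponentsWithStats(m)
    print([(s[i].tolist(),c[i].round(1).tolist()) for i in range(1,k) if s[i,4]>25])
    uv=cv2.projectPoints(np.array([[.4642,.0082,.071]]),cv2.Rodrigues(T[:3,:3].T)[0],-T[:3,:3].T@T[:3,3],K,D)[0].ravel()
    print(uv); u,v=uv.astype(int); u=np.clip(u,100,460);v=np.clip(v,100,320)
    out.append(cv2.resize(im[v-100:v+100,u-66:u+66],None,fx=3,fy=3,interpolation=cv2.INTER_CUBIC)); print("origin",u-66,v-100)
cv2.imwrite("pics/c23.png",np.hstack(out))
```

```text
pos [0.466  0.0315 0.1303] jawyaw 2.13 tool axis down [-0.002 -0.003 -1.   ] xaxis [ 0.04 -1.    0.  ] f [-0.6  0.9  0.4] w 0.0855 t 2.7 dyaw -0.03
lin [0.0035, 0.0008, -0.0052] tw 0.0001
lin [0.0035, 0.0008, -0.0052] tw 0.0001
[([267, 106, 19, 20, 206], [276.0, 115.4]), ([268, 207, 17, 21, 211], [276.1, 216.1]), ([439, 279, 24, 25, 265], [449.4, 289.2]), ([353, 280, 11, 25, 191], [358.4, 289.6])]
[274.77753915 169.11359557]
origin 208 69
[([264, 198, 17, 21, 200], [271.8, 206.9]), ([266, 281, 14, 23, 226], [272.1, 291.4]), ([342, 342, 17, 25, 245], [349.0, 352.8])]
[270.89434388 256.49489967]
origin 204 156
```

View pics/c23.png

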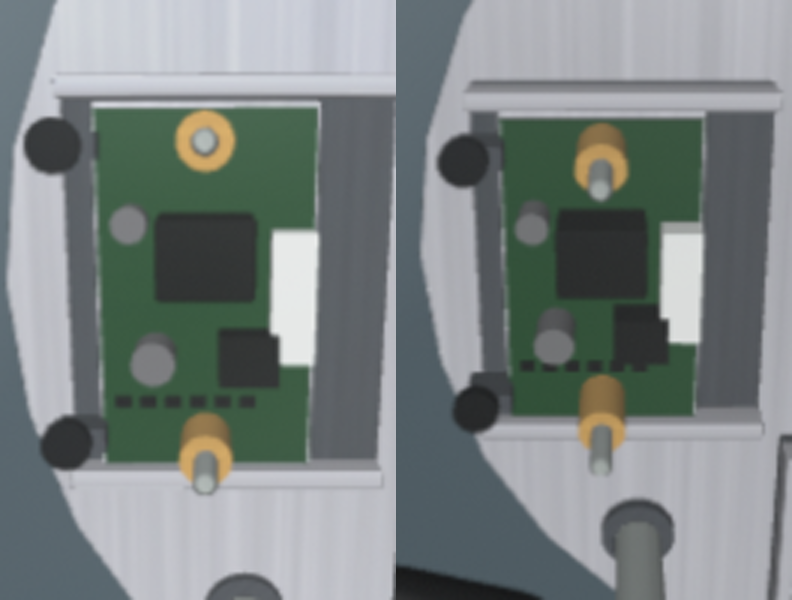

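```bash
cat >> h.py <<'E'
def tri(f1,p1,f2,p2):
    A=np.zeros((3,3));b=np.zeros(3);c2=[]
    for f,p in((f1,p1),(f2,p2)):
        z=np.load(f); c,v=ray([p],z["K"],z["D"],z["T"]);v=v[0]/np.linalg.norm(v[0]);Q=np.eye(3)-np.outer(v,v);A+=Q;b+=Q@c
    return np.linalg.solve(A,b)
E
python3 - <<'E'
from h import *
for n,a,b in(("tipA",(276,116),(272,218.7)),("tipB",(276,230),(272,311.3)),("shA",(276.2,116),(272.3,211)),("shB",(276.7,223),(272.3,297.7))):
    t=tri("w2.npz",a,"w3.npz",b); z=.086 if n[0]=="t" else .071
    pl=[plane([q],z,*[np.load(f)[k] for k in("K","D","T")])[0].round(4) for f,q in(("w2.npz",a),("w3.npz",b))]
    print(n,t.round(4),pl)
plan(.585,-.21,.19,-9.5)
E
```

```text
tipA [0.464  0.0414 0.0835] [array([0.4639, 0.0414, 0.086 ]), array([0.464 , 0.0423, 0.086 ])]
tipB [ 0.4664 -0.0285  0.0844] [array([ 0.4663, -0.0278,  0.086 ]), array([ 0.4664, -0.0273,  0.086 ])]
shA [0.464  0.0411 0.0666] [array([0.464 , 0.0412, 0.071 ]), array([0.464 , 0.0425, 0.071 ])]
shB [ 0.4667 -0.0319  0.0623] [array([ 0.4668, -0.0287,  0.071 ]), array([ 0.4664, -0.0261,  0.071 ])]
pos [0.4661 0.0313 0.1303] jawyaw 2.1 tool axis down [-0.002 -0.003 -1.   ] xaxis [ 0.04 -1.    0.  ] f [ 0.2 -0.1  0.7] w 0.0856 t 2.75 dyaw -11.6
lin [0.2047, -0.0493, 0.0916] tw 0.0169
lin [0.2015, -0.0493, 0.0984] tw 0.0169
lin [0.1981, -0.0493, 0.1052] tw 0.0169
lin [0.1944, -0.0493, 0.1118] tw 0.0169
lin [0.1905, -0.0493, 0.1183] tw 0.0169
lin [0.1864, -0.0493, 0.1247] tw 0.0169
```

Run:
```python
from h import *
plan(.607,-.275,.17,-9.5,n=10)
```

```text
pos [0.4661 0.0313 0.1303] jawyaw 2.1 tool axis down [-0.002 -0.003 -1.   ] xaxis [ 0.04 -1.    0.  ] f [ 0.2 -0.1  0.7] w 0.0856 t 2.75 dyaw -11.6
lin [0.1557, -0.0195, 0.0648] tw 0.0101
lin [0.1543, -0.0195, 0.0679] tw 0.0101
lin [0.1529, -0.0195, 0.071] tw 0.0101
lin [0.1515, -0.0195, 0.0741] tw 0.0101
lin [0.1499, -0.0195, 0.0772] tw 0.0101
lin [0.1483, -0.0195, 0.0802] tw 0.0101
lin [0.1467, -0.0195, 0.0832] tw 0.0101
lin [0.145, -0.0195, 0.0861] tw 0.0101
lin [0.1432, -0.0195, 0.089] tw 0.0101
lin [0.1414, -0.0195, 0.0919] tw 0.0101
```

>>> {"method": "move_arm", "body": {
  "increments": [
    {"grip": 0, "linear": [0.155, -0.04, 0.065], "twist": 0.01},
    {"grip": 0, "linear": [0.155, -0.04, 0.068], "twist": 0.01},
    {"grip": 0, "linear": [0.155, -0.04, 0.071], "twist": 0.01},
    {"grip": 0, "linear": [0.15, -0.02, 0.074], "twist": 0.01},
    {"grip": 0, "linear": [0.15, -0.02, 0.077], "twist": 0.01}
  ]
}}

```text
clock: 3.25
eef_pos: [0.5363, -0.1267, 0.1636]
tool_rot: [-0.485, 0.516, -0.515, 0.482]
ft_force: [1.3, 0.4, 0.1]
grip_width: 0.0855
```

>>> {"method": "move_arm", "body": {
  "increments": [
    {"grip": 0, "linear": [0.15, 0, 0.08], "twist": 0.01},
    {"grip": 0, "linear": [0.147, 0, 0.083], "twist": 0.01},
    {"grip": 0, "linear": [0.145, 0, 0.086], "twist": 0.01},
    {"grip": 0, "linear": [0.143, 0, 0.089], "twist": 0.01},
    {"grip": 0, "linear": [0, 0, 0], "twist": 0}
  ]
}}

```text
clock: 3.75
eef_pos: [0.5936, -0.2645, 0.1639]
tool_rot: [0.46, -0.537, 0.539, -0.457]
ft_force: [-0.1, 0.1, -0.1]
grip_width: 0.0853
```

```bash
cat > sink.py <<'E'
from h import *
import sys
f=sys.argv[1]
plan(.607,-.275,.17,-9.5,n=1)
im,d,K,D,T=cam("wrist"); np.savez(f+".npz",im=im,d=d,K=K,D=D,T=T)
h=cv2.cvtColor(im,cv2.COLOR_BGR2HSV)
uv=cv2.projectPoints(np.array([[.6033,-.2968,.005]]),cv2.Rodrigues(T[:3,:3].T)[0],-T[:3,:3].T@T[:3,3],K,D)[0].ravel();print("pred",uv)
m=((h[...,1]<40)&(h[...,2]>120)).astype(np.uint8)*255
m=cv2.morphologyEx(m,cv2.MORPH_CLOSE,np.ones((7,7)))
for c in cv2.findContours(m,0,2)[0]:
    if cv2.contourArea(c)<1500: continue
    r=cv2.minAreaRect(c);q=plane(cv2.boxPoints(r),.005,K,D,T)
    print("cont",np.round(r[0],1),np.round(r[1],1),plane([r[0]],.005,K,D,T)[0].round(4),[(np.linalg.norm(e).round(4),np.degrees(np.arctan2(e[1],e[0])).round(1)) for e in(q[1]-q[0],q[2]-q[1])])
u,v=uv.astype(int);u0,v0=max(u-90,0),max(v-90,0)
print("origin",u0,v0);cv2.imwrite(f"pics/{f}.png",cv2.resize(im[v0:v0+180,u0:u0+180],None,fx=3,fy=3,interpolation=cv2.INTER_CUBIC))
E
python3 sink.py s1
```

```text
pos [ 0.5936 -0.2645  0.1639] jawyaw -9.11 tool axis down [-0.001 -0.005 -1.   ] xaxis [-0.16 -0.99  0.01] f [-0.1  0.1 -0.1] w 0.0853 t 3.75 dyaw -0.39
lin [0.0412, -0.0301, 0.0745] tw 0.0034
pred [288.9136478  218.96478299]
cont [536.5 284. ] [188.  45.] [ 0.875  -0.4217  0.005 ] [(np.float64(0.0507), np.float64(-8.8)), (np.float64(0.2717), np.float64(-81.3))]
cont [289. 219.] [86. 48.] [ 0.6034 -0.2969  0.005 ] [(np.float64(0.0473), np.float64(-9.1)), (np.float64(0.0944), np.float64(-96.9))]
cont [136.5 240.5] [155.  77.] [ 0.4395 -0.2954  0.005 ] [(np.float64(0.0774), np.float64(-9.5)), (np.float64(0.1816), np.float64(-105.0))]
cont [436.3  89.7] [77.7 98.2] [ 0.7564 -0.1931  0.005 ] [(np.float64(0.0868), np.float64(10.4)), (np.float64(0.0722), np.float64(-69.4))]
cont [181.   60.5] [121. 270.] [ 0.5298 -0.1325  0.005 ] [(np.float64(0.2364), np.float64(-10.4)), (np.float64(0.1011), np.float64(-97.2))]
origin 198 128
```

View pics/s1.png

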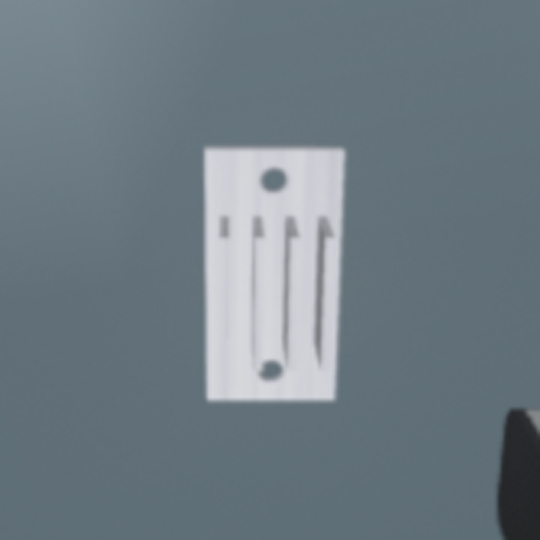

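Run:
```python
from h import *
z=np.load("s1.npz");K,D,T=z["K"],z["D"],z["T"]
c=np.array([(205,148),(346,148),(336,401),(207,401),(273,180),(271,370)])/3+[198-.33,128-.33]
q=plane(c,.005,K,D,T);print(q.round(4),q[:4].mean(0).round(4),q[4:].mean(0).round(4))
e=q[4]-q[5];print("holes",np.linalg.norm(e[:2]),np.degrees(np.arctan2(e[1],e[0]))-90)
for i,j in((0,3),(1,2)): e=q[i]-q[j];print(np.linalg.norm(e),np.degrees(np.arctan2(e[1],e[0]))-90)
for i,j in((1,0),(2,3)): e=q[i]-q[j];print(np.linalg.norm(e),np.degrees(np.arctan2(e[1],e[0])))
plan(.604,-.285,.1,-8.5,n=3)
```

```text
[[ 0.5874 -0.2497  0.005 ]
 [ 0.6332 -0.2571  0.005 ]
 [ 0.6184 -0.3484  0.005 ]
 [ 0.5726 -0.341   0.005 ]
 [ 0.6079 -0.264   0.005 ]
 [ 0.5971 -0.3325  0.005 ]] [ 0.6029 -0.2991  0.005 ] [ 0.6025 -0.2983  0.005 ]
holes 0.0693816834696947 -8.920597132887494
0.09247643619404539 -9.182198290478624
0.09251937521621642 -9.173362865700497
0.04639525792117208 -9.083014540206582
0.04640947061521618 -9.136054866265987
pos [ 0.5927 -0.2628  0.1639] jawyaw -9.03 tool axis down [-0.002 -0.004 -1.   ] xaxis [-0.16 -0.99  0.  ] f [ 0.1 -0.4 -0.6] w 0.0851 t 3.8 dyaw 0.53
lin [0.0332, 0.1066, 0.0245] tw -0.0016
lin [0.0333, 0.1066, 0.0244] tw -0.0016
lin [0.0334, 0.1066, 0.0243] tw -0.0016
```

Run:
```python
from h import *
plan(.603,-.2987,.075,-9.1,n=5)
```

```text
pos [ 0.5927 -0.2628  0.1639] jawyaw -9.03 tool axis down [-0.002 -0.004 -1.   ] xaxis [-0.16 -0.99  0.  ] f [ 0.1 -0.4 -0.6] w 0.0851 t 3.8 dyaw -0.07
lin [0.0335, 0.089, 0.0159] tw 0.0001
lin [0.0335, 0.089, 0.0159] tw 0.0001
lin [0.0335, 0.089, 0.016] tw 0.0001
lin [0.0335, 0.089, 0.016] tw 0.0001
lin [0.0335, 0.089, 0.016] tw 0.0001
```

>>> {"method": "move_arm", "body": {
  "increments": [
    {"grip": 0, "linear": [0.034, 0.09, 0.016], "twist": 0},
    {"grip": 0, "linear": [0.034, 0.09, 0.016], "twist": 0},
    {"grip": 0, "linear": [0.034, 0.09, 0.016], "twist": 0},
    {"grip": 0, "linear": [0.034, 0.09, 0.016], "twist": 0},
    {"grip": 0, "linear": [0.034, 0.09, 0.016], "twist": 0}
  ]
}}

```text
clock: 4.3
eef_pos: [0.6025, -0.2985, 0.0756]
tool_rot: [0.46, -0.536, 0.539, -0.459]
ft_force: [-0.4, 0.5, 0.1]
grip_width: 0.0854
```

Run:
```python
from h import *
plan(.6029,-.2987,.009,-9.1,n=4)
im,d,K,D,T=cam("wrist"); np.savez("s2.npz",im=im,d=d,K=K,D=D,T=T)
uv=cv2.projectPoints(np.array([[.6079,-.264,.005]]),cv2.Rodrigues(T[:3,:3].T)[0],-T[:3,:3].T@T[:3,3],K,D)[0].ravel()
h=cv2.cvtColor(im,cv2.COLOR_BGR2HSV);u,v=uv.astype(int)
m=(h[v-20:v+20,u-20:u+20,1]>50).astype(np.uint8);k,l,s,c=cv2.connectedComponentsWithStats(m);print(uv,s,(c+[u-20,v-20]).round(1))
for i in range(1,k):
    if 20<s[i,4]<400: print(tri("s1.npz",(288.7,187.7),"s2.npz",tuple(c[i]+[u-20,v-20])).round(4))
```

```text
pos [ 0.6025 -0.2985  0.0756] jawyaw -8.96 tool axis down [ 0.002 -0.003 -1.   ] xaxis [-0.16 -0.99  0.  ] f [-0.4  0.5  0.1] w 0.0854 t 4.3 dyaw -0.14
lin [-0.0, 0.0832, 0.0003] tw 0.0003
lin [-0.0, 0.0832, 0.0003] tw 0.0003
lin [-0.0001, 0.0832, 0.0003] tw 0.0003
lin [-0.0001, 0.0832, 0.0003] tw 0.0003
[274.0216343  173.46806043] [[   0    0   40   40 1600]] [[273.5 172.5]]
```

>>> {"method": "move_arm", "body": {
  "increments": [
    {"grip": 0, "linear": [0, 0.083, 0], "twist": 0},
    {"grip": 0, "linear": [0, 0.083, 0], "twist": 0},
    {"grip": 0, "linear": [0, 0.083, 0], "twist": 0},
    {"grip": 0, "linear": [0, 0.073, 0], "twist": 0},
    {"grip": 0, "linear": [0, 0, 0], "twist": 0}
  ]
}}

```text
clock: 4.85
eef_pos: [0.5978, -0.2952, 0.0064]
tool_rot: [-0.461, 0.539, -0.536, 0.458]
ft_force: [-0.9, 0.4, -0.4]
grip_width: 0.0852
```

Run:
```python
from h import *
plan(.6029,-.2987,.009,-9.1,n=1)
im,d,K,D,T=cam("wrist");cv2.imwrite("pics/g0.png",im)
```

```text
pos [ 0.5978 -0.2952  0.0064] jawyaw -8.91 tool axis down [-0.006  0.001 -1.   ] xaxis [-0.15 -0.99 -0.  ] f [-0.9  0.4 -0.4] w 0.0852 t 4.85 dyaw -0.19
lin [0.0134, -0.0133, 0.028] tw 0.0016
```

View pics/g0.png

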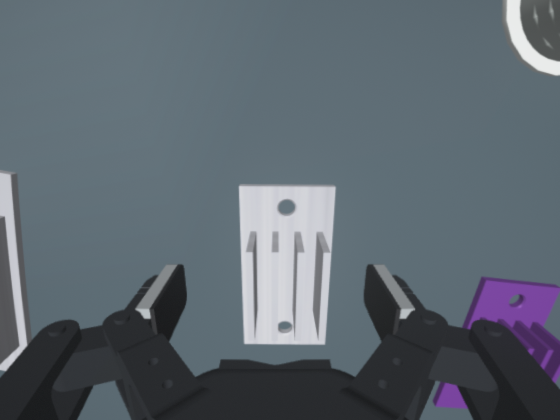

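The sink stands centred between the open fingers, with its holes at (286,207) and (285,327). I correct by a few mm and close.

>>> {"method": "move_arm", "body": {
  "increments": [
    {"grip": 0, "linear": [0.013, -0.017, 0.028], "twist": 0.002},
    {"grip": 0, "linear": [0, 0, 0], "twist": 0},
    {"grip": 0.3, "linear": [0, 0, 0], "twist": 0},
    {"grip": 0.5, "linear": [0, 0, 0], "twist": 0},
    {"grip": 0.5, "linear": [0, 0, 0], "twist": 0}
  ]
}}

```text
clock: 5.4
eef_pos: [0.607, -0.3004, 0.0162]
tool_rot: [0.459, -0.537, 0.54, -0.459]
ft_force: [-5.2, 0.5, 2.2]
grip_width: 0.0439
```

>>> {"method": "move_arm", "body": {
  "increments": [
    {"grip": 0.8, "linear": [0, 0, 0], "twist": 0},
    {"grip": 1, "linear": [0, 0, 0], "twist": 0},
    {"grip": 1, "linear": [0, 0, 0], "twist": 0},
    {"grip": 1, "linear": [0, 0, 0], "twist": 0},
    {"grip": 1, "linear": [0, 0, 0], "twist": 0}
  ]
}}

```text
clock: 5.9
eef_pos: [0.6069, -0.3004, 0.0168]
tool_rot: [0.459, -0.537, 0.54, -0.459]
ft_force: [-1.0, 0.0, 0.4]
grip_width: 0.0345
```

>>> {"method": "move_arm", "body": {
  "increments": [
    {"grip": 0.4, "linear": [0, 0, 0], "twist": 0},
    {"grip": 0.4, "linear": [0, 0, 0], "twist": 0},
    {"grip": 0.4, "linear": [0, 0.035, 0], "twist": 0},
    {"grip": 0.4, "linear": [0, 0, 0], "twist": 0},
    {"grip": 0.4, "linear": [0, 0, 0], "twist": 0}
  ]
}}

```text
clock: 6.4
eef_pos: [0.6068, -0.3003, 0.0087]
tool_rot: [0.459, -0.537, 0.54, -0.459]
ft_force: [0.9, 1.0, -0.5]
grip_width: 0.0511
```

Run:
```python
from h import *
plan(.603,-.2987,.01,-9.1,n=1)
```

```text
pos [ 0.6068 -0.3003  0.0087] jawyaw -9.14 tool axis down [ 0.002 -0.003 -1.   ] xaxis [-0.16 -0.99  0.  ] f [ 0.9  1.  -0.5] w 0.0511 t 6.4 dyaw 0.04
lin [-0.0049, -0.0064, -0.0203] tw -0.0004
```

>>> {"method": "move_arm", "body": {
  "increments": [
    {"grip": 0.7, "linear": [0, -0.004, 0], "twist": 0},
    {"grip": 1, "linear": [0, 0, 0], "twist": 0},
    {"grip": 1, "linear": [0, 0, 0], "twist": 0},
    {"grip": 1, "linear": [0, 0, 0], "twist": 0},
    {"grip": 1, "linear": [0, 0, 0], "twist": 0}
  ]
}}

```text
clock: 6.9
eef_pos: [0.6068, -0.3003, 0.0096]
tool_rot: [0.459, -0.537, 0.539, -0.458]
ft_force: [-0.3, 0.1, 0.3]
grip_width: 0.0348
```

>>> {"method": "move_arm", "body": {
  "increments": [
    {"grip": 1, "linear": [0, -0.1, 0], "twist": 0},
    {"grip": 1, "linear": [0, -0.15, 0], "twist": 0},
    {"grip": 1, "linear": [0, -0.15, 0], "twist": 0},
    {"grip": 1, "linear": [0, -0.15, 0], "twist": 0},
    {"grip": 1, "linear": [0, -0.15, 0], "twist": 0}
  ]
}}

```text
clock: 7.4
eef_pos: [0.6013, -0.2974, 0.1443]
tool_rot: [-0.461, 0.543, -0.533, 0.456]
ft_force: [0.4, 0.3, -1.7]
grip_width: 0.0349
```

Run:
```python
from h import *
plan(.485,-.1,.15,2.0,n=5)
im,d,K,D,T=cam("wrist"); np.savez("g1.npz",im=im,d=d,K=K,D=D,T=T)
cv2.imwrite("pics/g1.png",im)
```

```text
pos [ 0.6013 -0.2974  0.1443] jawyaw -9.15 tool axis down [-0.015  0.006 -1.   ] xaxis [-0.16 -0.99 -0.  ] f [ 0.4  0.3 -1.7] w 0.0349 t 7.4 dyaw 11.15
lin [-0.1764, -0.0028, -0.1463] tw -0.0195
lin [-0.1819, -0.0028, -0.1393] tw -0.0195
lin [-0.1872, -0.0028, -0.1321] tw -0.0195
lin [-0.1922, -0.0028, -0.1248] tw -0.0195
lin [-0.1969, -0.0028, -0.1172] tw -0.0195
```

View pics/g1.png

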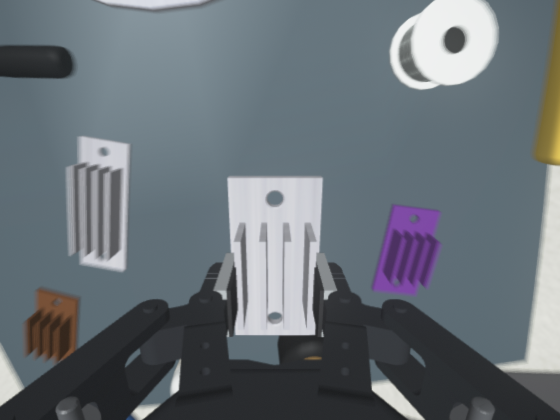

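Grasped: the holes show at (275,198) and (275,318). I work out where they lie in the tool frame.

Run:
```python
from h import *
z=np.load("g1.npz");im=z["im"];K,D=z["K"],z["D"];Tt=np.array(bot.camera_params("wrist")["T_tool_cam"])
g=cv2.cvtColor(im,cv2.COLOR_BGR2GRAY)
cs=[]
for u,v in((275,198),(275,318)):
    p=g[v-12:v+13,u-12:u+13];m=(p<150).astype(np.uint8);k,l,s,c=cv2.connectedComponentsWithStats(m)
    i=l[12,12];print(s[i],c[i]+[u-12,v-12]);cs.append(c[i]+[u-12,v-12])
# rect of base edges at top rows
c,v=ray(cs,K,D,Tt)
for y in(.0046,):print((c+v*((y-c[1])/v[:,1])[:,None]).round(4))
e=[(228,177),(322,177),(230,335),(321,335)];c,v=ray(e,K,D,Tt);print((c+v*((.0046-c[1])/v[:,1])[:,None]).round(4))
plan(.485,-.1,.15,2.0,n=5)
```

```text
[  3   5  17  15 203] [274.22660099 198.10837438]
[  4   6  15  11 109] [273.88990826 316.70642202]
[[-0.0356  0.0046  0.0001]
 [ 0.0333  0.0046 -0.0001]]
[[-0.0462  0.0046 -0.0221]
 [-0.0462  0.0046  0.0231]
 [ 0.0459  0.0046 -0.0254]
 [ 0.0459  0.0046  0.0269]]
pos [ 0.604  -0.2987  0.151 ] jawyaw -9.15 tool axis down [-0.006  0.001 -1.   ] xaxis [-0.16 -0.99 -0.  ] f [ 1.2 -0.1  4.5] w 0.0346 t 7.45 dyaw 11.15
lin [-0.1773, 0.002, -0.1491] tw -0.0195
lin [-0.1829, 0.002, -0.1421] tw -0.0195
lin [-0.1883, 0.002, -0.1348] tw -0.0195
lin [-0.1934, 0.002, -0.1274] tw -0.0195
lin [-0.1982, 0.002, -0.1198] tw -0.0195
```

>>> {"method": "move_arm", "body": {
  "increments": [
    {"grip": 1, "linear": [-0.14, 0, -0.12], "twist": -0.019},
    {"grip": 1, "linear": [-0.145, 0, -0.115], "twist": -0.019},
    {"grip": 1, "linear": [-0.15, 0, -0.11], "twist": -0.019},
    {"grip": 1, "linear": [-0.155, 0, -0.105], "twist": -0.019},
    {"grip": 1, "linear": [-0.16, 0, -0.1], "twist": -0.019}
  ]
}}

```text
clock: 7.95
eef_pos: [0.5071, -0.1404, 0.1508]
tool_rot: [0.508, -0.491, 0.493, -0.507]
ft_force: [0.0, 0.9, -0.9]
grip_width: 0.0345
```

Run:
```python
from h import *
plan(.4652,.0062,.14,2.0,n=5)
```

```text
pos [ 0.5071 -0.1404  0.1508] jawyaw 1.77 tool axis down [ 0.002 -0.003 -1.   ] xaxis [ 0.03 -1.    0.  ] f [ 0.   0.9 -0.9] w 0.0345 t 7.95 dyaw 0.23
lin [-0.1479, 0.0103, -0.0373] tw -0.0004
lin [-0.1479, 0.0103, -0.0372] tw -0.0004
lin [-0.1479, 0.0103, -0.0371] tw -0.0004
lin [-0.148, 0.0103, -0.037] tw -0.0004
lin [-0.148, 0.0103, -0.0368] tw -0.0004
```

>>> {"method": "move_arm", "body": {
  "increments": [
    {"grip": 1, "linear": [-0.148, 0.01, -0.037], "twist": 0},
    {"grip": 1, "linear": [-0.148, 0.01, -0.037], "twist": 0},
    {"grip": 1, "linear": [-0.148, 0.01, -0.037], "twist": 0},
    {"grip": 1, "linear": [-0.148, 0.01, -0.037], "twist": 0},
    {"grip": 1, "linear": [-0.14, 0.01, -0.037], "twist": 0}
  ]
}}

```text
clock: 8.45
eef_pos: [0.46, 0.0108, 0.1392]
tool_rot: [0.508, -0.492, 0.493, -0.507]
ft_force: [0.7, -0.2, -0.3]
grip_width: 0.0346
```

Run:
```python
from h import *
plan(.4652,.0062,.103,2.0,n=3)
```

```text
pos [0.46   0.0108 0.1392] jawyaw 1.74 tool axis down [ 0.001 -0.002 -1.   ] xaxis [ 0.03 -1.    0.  ] f [ 0.7 -0.2 -0.3] w 0.0346 t 8.45 dyaw 0.26
lin [0.0077, 0.0604, 0.0083] tw -0.0008
lin [0.0078, 0.0604, 0.0083] tw -0.0008
lin [0.0078, 0.0604, 0.0083] tw -0.0008
```

>>> {"method": "move_arm", "body": {
  "increments": [
    {"grip": 1, "linear": [0.008, 0.06, 0.008], "twist": -0.001},
    {"grip": 1, "linear": [0.008, 0.06, 0.008], "twist": -0.001},
    {"grip": 1, "linear": [0.008, 0.05, 0.008], "twist": 0},
    {"grip": 1, "linear": [0, 0, 0], "twist": 0},
    {"grip": 1, "linear": [0, 0, 0], "twist": 0}
  ]
}}

```text
clock: 8.95
eef_pos: [0.4628, 0.0101, 0.1034]
tool_rot: [0.511, -0.489, 0.49, -0.51]
ft_force: [0.8, -0.7, -1.2]
grip_width: 0.0345
```

Run:
```python
from h import *
plan(.4652,.0062,.103,2.0,n=1)
im,d,K,D,T=cam("wrist"); np.savez("n1.npz",im=im,d=d,K=K,D=D,T=T)
cv2.imwrite("pics/n1.png",cv2.resize(im[140:340,180:380],None,fx=3,fy=3,interpolation=cv2.INTER_CUBIC))
```

```text
pos [0.4628 0.0101 0.1034] jawyaw 2.4 tool axis down [ 0.    -0.001 -1.   ] xaxis [ 0.04 -1.    0.  ] f [ 0.8 -0.7 -1.2] w 0.0345 t 8.95 dyaw -0.4
lin [0.0201, 0.002, 0.0112] tw 0.0035
```

View pics/n1.png

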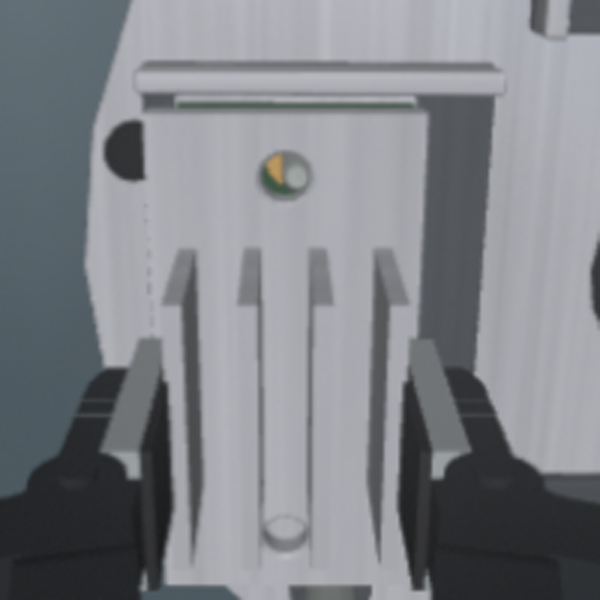

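The stud shows through the near hole, about 2 mm to the right. That agrees with the computed correction.

>>> {"method": "move_arm", "body": {
  "increments": [
    {"grip": 1, "linear": [0.02, 0, 0.011], "twist": 0.003},
    {"grip": 1, "linear": [0, 0, 0], "twist": 0},
    {"grip": 1, "linear": [0, 0, 0], "twist": 0},
    {"grip": 1, "linear": [0, 0, 0], "twist": 0},
    {"grip": 1, "linear": [0, 0, 0], "twist": 0}
  ]
}}

```text
clock: 9.5
eef_pos: [0.4668, 0.0049, 0.105]
tool_rot: [-0.508, 0.49, -0.493, 0.509]
ft_force: [-0.3, 0.4, -1.0]
grip_width: 0.0347
```

Run:
```python
from h import *
plan(.4652,.0062,.081,2.0,n=5)
im,d,K,D,T=cam("wrist"); np.savez("n2.npz",im=im,d=d,K=K,D=D,T=T)
cv2.imwrite("pics/n2.png",cv2.resize(im[160:340,200:350],None,fx=4,fy=4,interpolation=cv2.INTER_CUBIC)[:600])
uv=cv2.projectPoints(np.array([[.464,.0416,.085],[.4664,-.028,.085]]),cv2.Rodrigues(T[:3,:3].T)[0],-T[:3,:3].T@T[:3,3],K,D)[0].reshape(-1,2);print(uv, (uv-[200,160])*4)
```

```text
pos [0.4668 0.0049 0.105 ] jawyaw 1.91 tool axis down [ 0.003 -0.001 -1.   ] xaxis [ 0.03 -1.    0.  ] f [-0.3  0.4 -1. ] w 0.0347 t 9.5 dyaw 0.09
lin [-0.0013, 0.024, -0.0016] tw -0.0002
lin [-0.0013, 0.024, -0.0016] tw -0.0002
lin [-0.0013, 0.024, -0.0016] tw -0.0002
lin [-0.0013, 0.024, -0.0016] tw -0.0002
lin [-0.0013, 0.024, -0.0016] tw -0.0002
[[271.32498143 188.36611887]
 [271.89268608 300.1629967 ]] [[285.29992572 113.4644755 ]
 [287.57074432 560.65198679]]
```

View pics/n2.png

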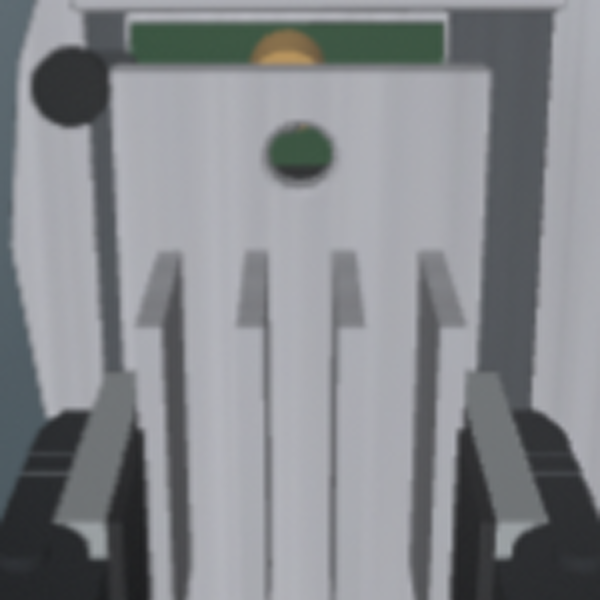

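>>> {"method": "move_arm", "body": {
  "increments": [
    {"grip": 1, "linear": [-0.006, 0.01, -0.008], "twist": 0},
    {"grip": 1, "linear": [0, 0.01, 0], "twist": 0},
    {"grip": 1, "linear": [0, 0, 0], "twist": 0},
    {"grip": 1, "linear": [0, 0, 0], "twist": 0},
    {"grip": 1, "linear": [0, 0, 0], "twist": 0}
  ]
}}

```text
clock: 10.05
eef_pos: [0.4647, 0.0064, 0.1005]
tool_rot: [-0.508, 0.49, -0.492, 0.509]
ft_force: [0.6, 0.5, -0.3]
grip_width: 0.035
```

Run:
```python
from h import *
plan(.4652,.0062,.081,2.0,n=5)
```

```text
pos [0.4647 0.0064 0.1005] jawyaw 1.94 tool axis down [ 0.003 -0.001 -1.   ] xaxis [ 0.03 -1.    0.  ] f [ 0.6  0.5 -0.3] w 0.035 t 10.05 dyaw 0.06
lin [0.0002, 0.0195, 0.0005] tw -0.0001
lin [0.0002, 0.0195, 0.0005] tw -0.0001
lin [0.0002, 0.0195, 0.0005] tw -0.0001
lin [0.0002, 0.0195, 0.0005] tw -0.0001
lin [0.0002, 0.0195, 0.0005] tw -0.0001
```

>>> {"method": "move_arm", "body": {
  "increments": [
    {"grip": 1, "linear": [0, 0.01, 0.002], "twist": 0},
    {"grip": 1, "linear": [0, 0.01, 0], "twist": 0},
    {"grip": 1, "linear": [0, 0.01, 0], "twist": 0},
    {"grip": 1, "linear": [0, 0.01, 0], "twist": 0},
    {"grip": 1, "linear": [0, 0, 0], "twist": 0}
  ]
}}

```text
clock: 10.55
eef_pos: [0.4652, 0.0064, 0.0917]
tool_rot: [-0.508, 0.49, -0.492, 0.509]
ft_force: [0.3, -0.0, -1.0]
grip_width: 0.0344
```

Run:
```python
from h import *
plan(.4652,.0062,.081,2.0,n=5)
```

```text
pos [0.4652 0.0064 0.0917] jawyaw 1.94 tool axis down [ 0.003 -0.001 -1.   ] xaxis [ 0.03 -1.    0.  ] f [ 0.3 -0.  -1. ] w 0.0344 t 10.55 dyaw 0.06
lin [0.0002, 0.0107, -0.0] tw -0.0001
lin [0.0002, 0.0107, -0.0] tw -0.0001
lin [0.0002, 0.0107, -0.0] tw -0.0001
lin [0.0002, 0.0107, -0.0] tw -0.0001
lin [0.0002, 0.0107, -0.0] tw -0.0001
```

>>> {"method": "move_arm", "body": {
  "increments": [
    {"grip": 1, "linear": [0, 0.01, 0], "twist": 0},
    {"grip": 1, "linear": [0, 0.01, 0], "twist": 0},
    {"grip": 1, "linear": [0, 0.01, 0], "twist": 0},
    {"grip": 1, "linear": [0, 0.01, 0], "twist": 0},
    {"grip": 1, "linear": [0, 0, 0], "twist": 0}
  ]
}}

```text
clock: 11.05
eef_pos: [0.4652, 0.0064, 0.0829]
tool_rot: [-0.508, 0.491, -0.492, 0.509]
ft_force: [-0.6, 0.2, -0.9]
grip_width: 0.0351
```

Run:
```python
from h import *
plan(.4652,.0062,.081,2.0,n=1); print(bot.get_obs()["ft_torque"])
```

```text
pos [0.4652 0.0064 0.0829] jawyaw 1.94 tool axis down [ 0.003 -0.001 -1.   ] xaxis [ 0.03 -1.    0.  ] f [-0.6  0.2 -0.9] w 0.0351 t 11.05 dyaw 0.06
lin [0.001, 0.0095, 0.0002] tw -0.0005
[ 0.03259208 -0.00852752 -0.04789953]
```

>>> {"method": "move_arm", "body": {
  "increments": [
    {"grip": 1, "linear": [0, 0.007, 0], "twist": 0},
    {"grip": 1, "linear": [0, 0.007, 0], "twist": 0},
    {"grip": 1, "linear": [0, 0, 0], "twist": 0},
    {"grip": 1, "linear": [0, 0, 0], "twist": 0},
    {"grip": 1, "linear": [0, 0, 0], "twist": 0}
  ]
}}

```text
clock: 11.55
eef_pos: [0.4654, 0.0064, 0.0804]
tool_rot: [-0.508, 0.49, -0.493, 0.509]
ft_force: [-0.2, 0.1, 0.1]
grip_width: 0.0347
```

>>> {"method": "move_arm", "body": {
  "increments": [
    {"grip": 1, "linear": [0, 0.006, 0], "twist": 0},
    {"grip": 1, "linear": [0, 0.006, 0], "twist": 0},
    {"grip": 1, "linear": [0, 0.006, 0], "twist": 0},
    {"grip": 1, "linear": [0, 0, 0], "twist": 0},
    {"grip": 1, "linear": [0, 0, 0], "twist": 0}
  ]
}}

```text
clock: 12.05
eef_pos: [0.4658, 0.0064, 0.0808]
tool_rot: [-0.507, 0.49, -0.493, 0.51]
ft_force: [0.2, -0.3, -1.4]
grip_width: 0.0348
```

>>> {"method": "move_arm", "body": {
  "increments": [
    {"grip": 0.8, "linear": [0, 0, 0], "twist": 0},
    {"grip": 0.4, "linear": [0, 0, 0], "twist": 0},
    {"grip": 0.4, "linear": [0, 0, 0], "twist": 0},
    {"grip": 0.4, "linear": [0, 0, 0], "twist": 0},
    {"grip": 0.4, "linear": [0, 0, 0], "twist": 0}
  ]
}}

```text
clock: 12.55
eef_pos: [0.4662, 0.0064, 0.0804]
tool_rot: [-0.507, 0.49, -0.493, 0.51]
ft_force: [-0.3, -0.3, 0.6]
grip_width: 0.0514
```

>>> {"method": "move_arm", "body": {
  "increments": [
    {"grip": 0.4, "linear": [0, -0.05, 0], "twist": 0},
    {"grip": 0.4, "linear": [0, -0.15, 0], "twist": 0},
    {"grip": 0.4, "linear": [0, -0.15, 0], "twist": 0},
    {"grip": 0.4, "linear": [0, 0, 0], "twist": 0},
    {"grip": 0.4, "linear": [0, 0, 0], "twist": 0}
  ]
}}

```text
clock: 13.05
eef_pos: [0.4653, 0.0065, 0.1545]
tool_rot: [-0.507, 0.49, -0.493, 0.51]
ft_force: [-0.3, -1.2, -0.8]
grip_width: 0.0515
```

Run:
```python
from h import *
im,d,K,D,T=cam("wrist"); np.savez("p1.npz",im=im,d=d,K=K,D=D,T=T)
cv2.imwrite("pics/p1.png",im)
plan(.59,-.09,.16,40,n=6)
```

```text
pos [0.4657 0.0065 0.1547] jawyaw 1.94 tool axis down [ 0.007 -0.001 -1.   ] xaxis [ 0.03 -1.    0.  ] f [ 0.8 -0.9  0.3] w 0.0511 t 13.1 dyaw 38.06
lin [0.0839, -0.0037, 0.1008] tw -0.0554
lin [0.0945, -0.0037, 0.0909] tw -0.0554
lin [0.104, -0.0037, 0.0799] tw -0.0554
lin [0.1122, -0.0037, 0.068] tw -0.0554
lin [0.119, -0.0037, 0.0551] tw -0.0554
lin [0.1244, -0.0037, 0.0417] tw -0.0554
```

View pics/p1.png

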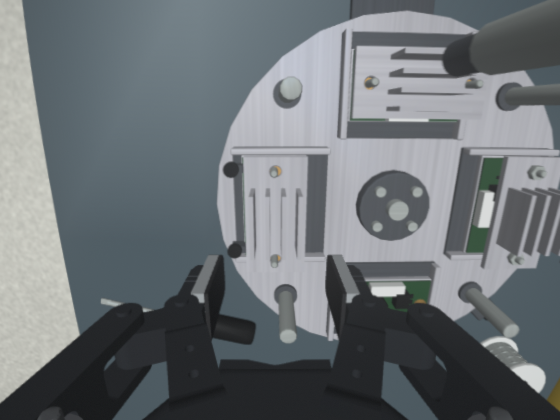

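The sink lies in the nest with both stud tips through the holes, at (276,171) and (274,260). Next I move to the far-right post.

Run:
```python
from h import *
plan(.6585,-.0745,.15,2,n=8)
```

```text
pos [0.4657 0.0065 0.1547] jawyaw 1.94 tool axis down [ 0.007 -0.001 -1.   ] xaxis [ 0.03 -1.    0.  ] f [ 0.8 -0.9  0.3] w 0.0511 t 13.1 dyaw 0.06
lin [0.0547, 0.0038, 0.1187] tw -0.0001
lin [0.0547, 0.0038, 0.1187] tw -0.0001
lin [0.0547, 0.0038, 0.1187] tw -0.0001
lin [0.0547, 0.0038, 0.1187] tw -0.0001
lin [0.0547, 0.0038, 0.1187] tw -0.0001
lin [0.0547, 0.0038, 0.1186] tw -0.0001
lin [0.0548, 0.0038, 0.1186] tw -0.0001
lin [0.0548, 0.0038, 0.1186] tw -0.0001
```

>>> {"method": "move_arm", "body": {
  "increments": [
    {"grip": 0.6, "linear": [0.055, 0, 0.119], "twist": 0},
    {"grip": 0.6, "linear": [0.055, 0, 0.119], "twist": 0},
    {"grip": 0.6, "linear": [0.055, 0, 0.119], "twist": 0},
    {"grip": 0.6, "linear": [0.055, 0, 0.119], "twist": 0},
    {"grip": 0.6, "linear": [0.055, 0, 0.119], "twist": 0}
  ]
}}

```text
clock: 13.6
eef_pos: [0.5842, -0.0444, 0.151]
tool_rot: [0.51, -0.492, 0.49, -0.508]
ft_force: [-0.1, 0.3, 0.0]
grip_width: 0.0343
```

>>> {"method": "move_arm", "body": {
  "increments": [
    {"grip": 0.62, "linear": [0.055, 0, 0.119], "twist": 0},
    {"grip": 0.62, "linear": [0.055, 0, 0.119], "twist": 0},
    {"grip": 0.62, "linear": [0.055, 0, 0.1], "twist": 0},
    {"grip": 0.62, "linear": [0, 0, 0], "twist": 0},
    {"grip": 0.62, "linear": [0, 0, 0], "twist": 0}
  ]
}}

```text
clock: 14.1
eef_pos: [0.6544, -0.0773, 0.1421]
tool_rot: [0.512, -0.495, 0.487, -0.505]
ft_force: [0.2, 0.6, -0.1]
grip_width: 0.0323
```

Run:
```python
from h import *
plan(.6585,-.0745,.115,2,n=2)
im,d,K,D,T=cam("wrist"); np.savez("q1.npz",im=im,d=d,K=K,D=D,T=T)
P=cloud(d,K,D,T)
sel=(np.abs(P[...,2]-.1)<.004)&(np.hypot(P[...,0]-.6585,P[...,1]+.0745)<.025)
ys,xs=np.nonzero(sel);print(sel.sum(),P[sel].mean(0),P[sel].min(0),P[sel].max(0), xs.mean() if len(xs) else 0, ys.mean() if len(ys) else 0)
uv=cv2.projectPoints(np.array([[.6585,-.0745,.1]]),cv2.Rodrigues(T[:3,:3].T)[0],-T[:3,:3].T@T[:3,3],K,D)[0].ravel();print(uv)
```

```text
pos [ 0.6544 -0.0773  0.1421] jawyaw 2.01 tool axis down [-0.015  0.001 -1.   ] xaxis [ 0.04 -1.   -0.  ] f [ 0.2  0.6 -0.1] w 0.0323 t 14.1 dyaw -0.01
lin [-0.0064, 0.0676, 0.0115] tw 0.0001
lin [-0.0064, 0.0676, 0.0115] tw 0.0001
339 [ 0.65796617 -0.07523369  0.09886852] [ 0.65140148 -0.08192547  0.09615053] [ 0.66447981 -0.06896835  0.10092476] 281.0766961651917 232.73451327433628
[281.96450919 232.37774569]
```

>>> {"method": "move_arm", "body": {
  "increments": [
    {"grip": 0.62, "linear": [-0.005, 0.06, 0.01], "twist": 0},
    {"grip": 0.62, "linear": [-0.005, 0.06, 0.008], "twist": 0},
    {"grip": 0.62, "linear": [0, 0, 0], "twist": 0},
    {"grip": 0.62, "linear": [0, 0, 0], "twist": 0},
    {"grip": 0.62, "linear": [0, 0, 0], "twist": 0}
  ]
}}

```text
clock: 14.65
eef_pos: [0.654, -0.0728, 0.1151]
tool_rot: [0.513, -0.496, 0.485, -0.505]
ft_force: [0.6, 0.5, -0.4]
grip_width: 0.0324
```

Run:
```python
from h import *
plan(.658,-.0752,.074,2,n=3)
```

```text
pos [ 0.654  -0.0728  0.1151] jawyaw 2.14 tool axis down [-0.019  0.002 -1.   ] xaxis [ 0.04 -1.   -0.  ] f [ 0.6  0.5 -0.4] w 0.0324 t 14.65 dyaw -0.14
lin [0.0044, 0.0684, 0.0079] tw 0.0004
lin [0.0044, 0.0684, 0.0079] tw 0.0004
lin [0.0044, 0.0684, 0.0079] tw 0.0004
```

>>> {"method": "move_arm", "body": {
  "increments": [
    {"grip": 0.62, "linear": [0.012, 0, 0.02], "twist": 0},
    {"grip": 0.62, "linear": [0, 0.065, 0.004], "twist": 0},
    {"grip": 0.62, "linear": [0, 0.065, 0.004], "twist": 0},
    {"grip": 0.62, "linear": [0, 0.065, 0], "twist": 0},
    {"grip": 0.62, "linear": [0, 0, 0], "twist": 0}
  ]
}}

```text
clock: 15.15
eef_pos: [0.6599, -0.0752, 0.0735]
tool_rot: [0.513, -0.495, 0.486, -0.505]
ft_force: [0.2, -0.6, -0.6]
grip_width: 0.0329
```

Run:
```python
from h import *
plan(.658,-.0752,.074,2,n=1)
```

```text
pos [ 0.6599 -0.0752  0.0735] jawyaw 2.13 tool axis down [-0.017  0.002 -1.   ] xaxis [ 0.04 -1.   -0.  ] f [ 0.2 -0.6 -0.6] w 0.0329 t 15.15 dyaw -0.13
lin [-0.0004, -0.0021, -0.0094] tw 0.0012
```

>>> {"method": "move_arm", "body": {
  "increments": [
    {"grip": 0.75, "linear": [0, 0, -0.008], "twist": 0},
    {"grip": 1, "linear": [0, 0, 0], "twist": 0},
    {"grip": 1, "linear": [0, 0, 0], "twist": 0},
    {"grip": 1, "linear": [0, 0, 0], "twist": 0},
    {"grip": 1, "linear": [0, 0, 0], "twist": 0}
  ]
}}

```text
clock: 15.65
eef_pos: [0.6577, -0.0752, 0.0724]
tool_rot: [0.513, -0.496, 0.485, -0.505]
ft_force: [-0.2, 0.1, -2.3]
grip_width: 0.0121
```

```bash
cat > arc.py <<'E'
from h import *
import sys
# hub from post start and radius .127, start angle -43 deg
st=np.array([.658,-.0752]); a0=np.radians(-43); hub=st-.127*np.array([np.cos(a0),np.sin(a0)])
o=bot.get_obs();p=o["eef_pos"];M=R.from_quat(o["tool_rot"]).as_matrix()
r=p[:2]-hub; th=np.arctan2(r[1],r[0]); print("hub",hub.round(4),"radius",np.linalg.norm(r).round(4),"dial",round(a0-th,4),"z",p[2].round(4),"f",o["ft_force"].round(1),"down",M[:,1].round(3),"w",round(o["grip_width"],4),"t",o["clock"])
step=float(sys.argv[1]);q=p[:2]
for i in range(1,6):
    t=th-step*i; w=hub+.127*np.array([np.cos(t),np.sin(t)])
    print((M.T@np.r_[w-q,.0]/.2).round(4).tolist());q=w
E
python3 arc.py .12
```

```text
hub [0.5651 0.0114] radius 0.1268 dial 0.0015 z 0.0724 f [-0.2  0.1 -2.3] down [-0.018  0.002 -1.   ] w 0.0121 t 15.65
[0.0509, 0.0009, -0.0566]
[0.0431, 0.001, -0.0628]
[0.0353, 0.0011, -0.0675]
[0.027, 0.0012, -0.0712]
[0.0182, 0.0013, -0.0739]
```

>>> {"method": "move_arm", "body": {
  "increments": [
    {"grip": 1, "linear": [0.042, 0, -0.047], "twist": 0},
    {"grip": 1, "linear": [0.037, 0, -0.051], "twist": 0},
    {"grip": 1, "linear": [0.032, 0, -0.055], "twist": 0},
    {"grip": 1, "linear": [0.026, 0, -0.058], "twist": 0},
    {"grip": 1, "linear": [0.02, 0, -0.06], "twist": 0}
  ]
}}

```text
clock: 16.15
eef_pos: [0.6179, -0.1067, 0.0722]
tool_rot: [-0.507, 0.488, -0.491, 0.514]
ft_force: [6.0, -1.0, -4.9]
grip_width: 0.0121
```

```bash
python3 arc.py .1
```

```text
hub [0.5651 0.0114] radius 0.1294 dial 0.4 z 0.0722 f [ 6.  -1.  -4.9] down [ 0.01   0.004 -1.   ] w 0.0121 t 16.15
[0.0095, -0.0007, -0.0645]
[0.0144, -0.0007, -0.0618]
[0.0082, -0.0006, -0.0629]
[0.0019, -0.0006, -0.0634]
[-0.0045, -0.0006, -0.0633]
```

>>> {"method": "move_arm", "body": {
  "increments": [
    {"grip": 1, "linear": [0.017, 0, -0.063], "twist": 0},
    {"grip": 1, "linear": [0.012, 0, -0.063], "twist": 0},
    {"grip": 1, "linear": [0.006, 0, -0.063], "twist": 0},
    {"grip": 1, "linear": [0, 0, -0.063], "twist": 0},
    {"grip": 1, "linear": [-0.006, 0, -0.063], "twist": 0}
  ]
}}

```text
clock: 16.65
eef_pos: [0.558, -0.1217, 0.0722]
tool_rot: [-0.505, 0.485, -0.498, 0.512]
ft_force: [3.5, 0.5, -2.6]
grip_width: 0.0122
```

```bash
python3 arc.py .1
```

```text
hub [0.5651 0.0114] radius 0.1333 dial 0.8735 z 0.0722 f [ 3.5  0.5 -2.6] down [ 0.021 -0.007 -1.   ] w 0.0122 t 16.65
[-0.0401, -0.0015, -0.0601]
[-0.0149, -0.0014, -0.0617]
[-0.021, -0.0014, -0.0599]
[-0.0269, -0.0014, -0.0575]
[-0.0325, -0.0014, -0.0545]
```

>>> {"method": "move_arm", "body": {
  "increments": [
    {"grip": 1, "linear": [-0.03, 0, -0.06], "twist": 0},
    {"grip": 1, "linear": [-0.025, 0, -0.06], "twist": 0},
    {"grip": 1, "linear": [-0.024, 0, -0.06], "twist": 0},
    {"grip": 1, "linear": [-0.027, 0, -0.057], "twist": 0},
    {"grip": 1, "linear": [-0.033, 0, -0.054], "twist": 0}
  ]
}}

```text
clock: 17.15
eef_pos: [0.4994, -0.1052, 0.0724]
tool_rot: [0.505, -0.481, 0.507, -0.506]
ft_force: [2.1, -6.2, -4.6]
grip_width: 0.0119
```

```bash
python3 arc.py .06
```

```text
hub [0.5651 0.0114] radius 0.1339 dial 1.3335 z 0.0724 f [ 2.1 -6.2 -4.6] down [ 0.028 -0.025 -0.999] w 0.0119 t 17.15
[-0.05, -0.0017, -0.0145]
[-0.0223, -0.0014, -0.0309]
[-0.0241, -0.0014, -0.0295]
[-0.0258, -0.0014, -0.028]
[-0.0275, -0.0014, -0.0264]
```

>>> {"method": "move_arm", "body": {
  "increments": [
    {"grip": 1, "linear": [-0.028, 0, -0.022], "twist": 0},
    {"grip": 1, "linear": [-0.026, 0, -0.024], "twist": 0},
    {"grip": 1, "linear": [-0.022, 0, -0.024], "twist": 0},
    {"grip": 1, "linear": [-0.022, 0, -0.022], "twist": 0},
    {"grip": 1, "linear": [-0.02, 0, -0.015], "twist": 0}
  ]
}}

```text
clock: 17.65
eef_pos: [0.4905, -0.0999, 0.0728]
tool_rot: [0.503, -0.469, 0.529, -0.498]
ft_force: [8.0, -13.5, -9.9]
grip_width: 0.0121
```

```bash
python3 arc.py .01
```

```text
hub [0.5651 0.0114] radius 0.134 dial 1.4107 z 0.0728 f [  8.  -13.5  -9.9] down [ 0.054 -0.065 -0.996] w 0.0121 t 17.65
[-0.0325, -0.0014, 0.0144]
[-0.0036, -0.0005, -0.0052]
[-0.0037, -0.0005, -0.0052]
[-0.0037, -0.0005, -0.0051]
[-0.0038, -0.0005, -0.0051]
```

Run:
```python
from h import *
im,d,K,D,T=cam("top"); np.savez("top1.npz",im=im,d=d,K=K,D=D,T=T)
P=cloud(d,K,D,T)
g=(np.abs(P[...,2]-.1)<.012);g[:,:190]=0;g[:,295:]=0;g[:145]=0;g[255:]=0
n,l,s,cc=cv2.connectedComponentsWithStats(g.astype(np.uint8))
hub=np.array([.5658,.0128])
for i in range(1,n):
    if s[i,4]>8:
        q=P[l==i].mean(0);r=q[:2]-hub; print(s[i],q.round(3),np.hypot(*r).round(3),np.degrees(np.arctan2(r[1],r[0])).round(1))
o=bot.get_obs();print(o["joint_pos"].round(3),o["tau"].round(2),o["ft_torque"].round(2))
a=cv2.resize(im[140:260,180:300],None,fx=5,fy=5,interpolation=cv2.INTER_CUBIC)
s_=cam("side")[0]; b=cv2.resize(s_[150:250,200:320],(600*200//600*1,)*2) if 0 else None
cv2.imwrite("pics/t1.png",a)
```

```text
[227 163  15   4  24] [0.676 0.028 0.097] 0.112 8.1
[261 165   4   5  15] [ 0.668 -0.061  0.1  ] 0.126 -36.1
[227 166  15   4  26] [0.665 0.03  0.098] 0.1 10.1
[228 170  14   4  23] [0.654 0.027 0.099] 0.09 9.3
[205 173   5   5  19] [0.641 0.114 0.098] 0.126 53.5
[228 173  15   4  23] [0.644 0.023 0.098] 0.079 7.7
[269 187   2  10  10] [ 0.589 -0.084  0.101] 0.1 -76.4
[273 187   2  14  14] [ 0.583 -0.097  0.1  ] 0.111 -81.0
[262 188   3  15  15] [ 0.578 -0.064  0.101] 0.078 -80.9
[266 188   3  14  14] [ 0.58  -0.075  0.099] 0.089 -80.8
[205 197   3  15  20] [0.55  0.116 0.096] 0.104 98.6
[208 196   3  15  21] [0.554 0.106 0.099] 0.094 97.4
[212 196   3  15  19] [0.551 0.094 0.099] 0.082 100.2
[212 229   5   5  16] [0.464 0.088 0.101] 0.126 143.8
[-0.167  0.327 -0.326  0.853 -0.056  1.399] [  6.53 -42.71  19.05   2.84   2.84  -0.6 ] [-2.03 -0.68 -0.73]
```

View pics/t1.png

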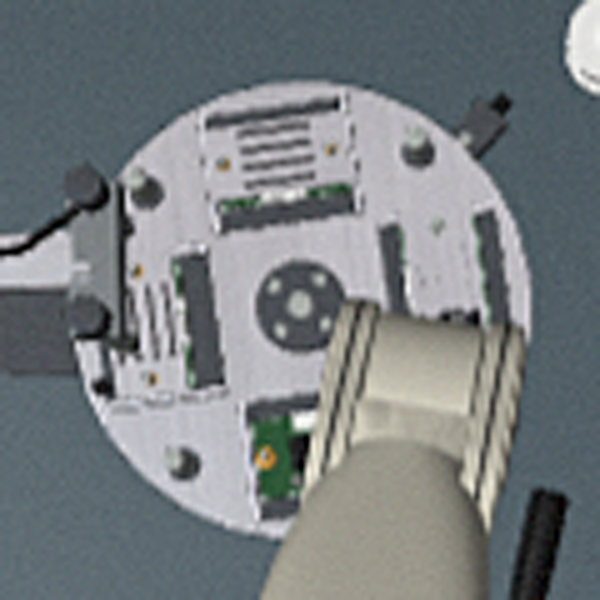

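The picture shows our sink on the left place with the dial about 0.115 rad short. The post has slid towards the edge of the pads, so I let go, re-centre and turn the jaws tangential.

>>> {"method": "move_arm", "body": {
  "increments": [
    {"grip": 0.8, "linear": [0, 0, 0], "twist": 0},
    {"grip": 0.62, "linear": [0, 0, 0], "twist": 0},
    {"grip": 0.62, "linear": [0, 0, 0], "twist": 0},
    {"grip": 0.62, "linear": [0, 0, 0], "twist": 0},
    {"grip": 0.62, "linear": [0, 0, 0], "twist": 0}
  ]
}}

```text
clock: 18.25
eef_pos: [0.4923, -0.0995, 0.0746]
tool_rot: [0.502, -0.468, 0.529, -0.499]
ft_force: [0.7, 0.1, -0.4]
grip_width: 0.0323
```

```bash
cat > st.py <<'E'
from h import *
im,d,K,D,T=cam("top")
P=cloud(d,K,D,T)
g=(np.abs(P[...,2]-.1)<.012);g[:,:190]=0;g[:,295:]=0;g[:145]=0;g[255:]=0
n,l,s,cc=cv2.connectedComponentsWithStats(g.astype(np.uint8))
A=[]
for i in range(1,n):
    if s[i,4]>8 and s[i,2]<8 and s[i,3]<8:
        q=P[l==i].mean(0);r=q[:2]-[.5658,.0128]
        if abs(np.hypot(*r)-.127)<.006: A.append((np.degrees(np.arctan2(r[1],r[0])))%90)
print("posts mod 90",np.round(A,1),"detent at ~47.1; dial =",round(1.5708-np.radians(np.mean(A)-47.1),3))
E
python3 st.py
python3 - <<'E'
from h import *
plan(.49,-.091,.073,-36,n=5)
im,d,K,D,T=cam("wrist"); P=cloud(d,K,D,T)
sel=(np.abs(P[...,2]-.1)<.005)&(np.hypot(P[...,0]-.4897,P[...,1]+.0908)<.02);ys,xs=np.nonzero(sel)
print(sel.sum(),P[sel].mean(0).round(4) if sel.sum() else 0,P[sel].min(0),P[sel].max(0))
E
```

```text
posts mod 90 [54.9 54.7 54.9] detent at ~47.1; dial = 1.436
pos [ 0.4924 -0.0995  0.0746] jawyaw 0.34 tool axis down [ 0.058 -0.064 -0.996] xaxis [ 0.   -1.    0.06] f [ 0.3  1.1 -0.3] w 0.0322 t 18.3 dyaw -36.34
lin [-0.0086, 0.0009, -0.0024] tw 0.0634
lin [-0.0083, 0.0009, -0.0035] tw 0.0634
lin [-0.0078, 0.0009, -0.0045] tw 0.0634
lin [-0.0071, 0.0009, -0.0055] tw 0.0634
lin [-0.0064, 0.0009, -0.0063] tw 0.0634
1141 [ 0.49   -0.0918  0.0991] [ 0.46990703 -0.10400213  0.09500336] [ 0.50937608 -0.0862826   0.10498973]
```

>>> {"method": "move_arm", "body": {
  "increments": [
    {"grip": 0.62, "linear": [-0.03, 0, 0], "twist": 0},
    {"grip": 0.62, "linear": [0, 0, 0], "twist": 0.07},
    {"grip": 0.62, "linear": [0, 0, 0], "twist": 0.07},
    {"grip": 0.62, "linear": [0, 0, 0], "twist": 0.07},
    {"grip": 0.62, "linear": [0, 0, 0], "twist": 0.07}
  ]
}}

```text
clock: 18.85
eef_pos: [0.4919, -0.0912, 0.074]
tool_rot: [0.33, -0.592, 0.65, -0.344]
ft_force: [0.4, -0.4, -0.1]
grip_width: 0.0324
```

```bash
python3 st.py
python3 - <<'E'
from h import *
plan(.4926,-.0933,.073,-36,n=1)
E
```

```text
posts mod 90 [55.  54.9 54.9] detent at ~47.1; dial = 1.434
pos [ 0.4919 -0.0911  0.074 ] jawyaw -33.15 tool axis down [ 0.058 -0.063 -0.996] xaxis [-0.55 -0.84  0.02] f [-0.5  0.1  0.1] w 0.0324 t 18.9 dyaw -2.85
lin [0.007, 0.0058, 0.0086] tw 0.0248
```

>>> {"method": "move_arm", "body": {
  "increments": [
    {"grip": 0.8, "linear": [0.005, 0, 0], "twist": 0},
    {"grip": 1, "linear": [0, 0, 0], "twist": 0},
    {"grip": 1, "linear": [0, 0, 0], "twist": 0},
    {"grip": 1, "linear": [0, 0, -0.02], "twist": 0.01},
    {"grip": 1, "linear": [0, 0, -0.02], "twist": 0.01}
  ]
}}

```text
clock: 19.4
eef_pos: [0.4922, -0.0919, 0.0747]
tool_rot: [0.315, -0.592, 0.662, -0.336]
ft_force: [12.4, -10.2, -11.0]
grip_width: 0.0122
```

>>> {"method": "move_arm", "body": {
  "increments": [
    {"grip": 1, "linear": [0, 0, -0.02], "twist": 0.01},
    {"grip": 1, "linear": [0, 0, -0.02], "twist": 0.01},
    {"grip": 1, "linear": [0, 0, 0], "twist": 0},
    {"grip": 1, "linear": [0, 0, 0], "twist": 0},
    {"grip": 1, "linear": [0, 0, 0], "twist": 0}
  ]
}}

```text
clock: 19.9
eef_pos: [0.4926, -0.0923, 0.0747]
tool_rot: [0.3, -0.593, 0.672, -0.327]
ft_force: [3.6, -3.4, 0.3]
grip_width: 0.0126
```

```bash
python3 st.py; python3 arc.py .01
```

```text
posts mod 90 [54.1 54.4 54.3] detent at ~47.1; dial = 1.446
hub [0.5651 0.0114] radius 0.1265 dial 1.4302 z 0.0747 f [ 4.1 -1.3  0.1] down [ 0.083 -0.084 -0.993] w 0.0123 t 19.95
[0.0026, -0.0007, -0.0062]
[0.0002, -0.0007, -0.0063]
[0.0001, -0.0007, -0.0063]
[0.0, -0.0007, -0.0063]
[-0.0, -0.0007, -0.0063]
```

>>> {"method": "move_arm", "body": {
  "increments": [
    {"grip": 1, "linear": [0, 0, -0.04], "twist": 0},
    {"grip": 1, "linear": [0, 0, -0.05], "twist": 0.01},
    {"grip": 1, "linear": [0, 0, -0.05], "twist": 0.01},
    {"grip": 1, "linear": [0, 0, 0], "twist": 0},
    {"grip": 1, "linear": [0, 0, 0], "twist": 0}
  ]
}}

```text
clock: 20.45
eef_pos: [0.4775, -0.0795, 0.0747]
tool_rot: [0.28, -0.595, 0.684, -0.315]
ft_force: [5.3, -4.8, -2.3]
grip_width: 0.0125
```

```bash
python3 st.py; python3 arc.py .01; python3 -c "
from h import *
o=bot.get_obs();print(o['joint_pos'].round(3))"
```

```text
posts mod 90 [45.1 45.4 45.2] detent at ~47.1; dial = 1.604
hub [0.5651 0.0114] radius 0.1262 dial 1.5872 z 0.0747 f [ 3.3 -2.6  1. ] down [ 0.098 -0.092 -0.991] w 0.0124 t 20.5
[0.0034, -0.0009, -0.0065]
[-0.0005, -0.0009, -0.0063]
[-0.0006, -0.0009, -0.0063]
[-0.0006, -0.0009, -0.0063]
[-0.0007, -0.0009, -0.0063]
[-0.114  0.268 -0.413  0.782 -0.081  2.152]
```

>>> {"method": "move_arm", "body": {
  "increments": [
    {"grip": 0.8, "linear": [0, 0, 0.01], "twist": 0},
    {"grip": 0.62, "linear": [0, 0, 0], "twist": 0},
    {"grip": 0.62, "linear": [0, 0, 0], "twist": 0},
    {"grip": 0.62, "linear": [0, 0, 0], "twist": 0},
    {"grip": 0.62, "linear": [0, 0, 0], "twist": 0}
  ]
}}

```text
clock: 21.0
eef_pos: [0.4777, -0.0804, 0.0742]
tool_rot: [0.282, -0.595, 0.683, -0.315]
ft_force: [-0.2, -0.3, 0.6]
grip_width: 0.0325
```

```bash
python3 st.py
python3 - <<'E'
from h import *
plan(.4785,-.0815,.16,-43,n=3)
E
```

```text
posts mod 90 [45.7 46.1 45.8] detent at ~47.1; dial = 1.592
pos [ 0.4777 -0.0804  0.0742] jawyaw -39.97 tool axis down [ 0.095 -0.093 -0.991] xaxis [-0.64 -0.77  0.01] f [-0.2 -0.2  0.8] w 0.0321 t 21.05 dyaw -3.03
lin [0.0019, -0.1415, 0.021] tw 0.0088
lin [0.0016, -0.1415, 0.0211] tw 0.0088
lin [0.0012, -0.1415, 0.0211] tw 0.0088
```

>>> {"method": "move_arm", "body": {
  "increments": [
    {"grip": 0.55, "linear": [0, -0.05, 0.01], "twist": 0},
    {"grip": 0.55, "linear": [0, -0.1, 0.014], "twist": 0},
    {"grip": 0.55, "linear": [0, -0.15, 0.022], "twist": 0},
    {"grip": 0.55, "linear": [0, -0.15, 0.022], "twist": 0},
    {"grip": 0.55, "linear": [0, -0.1, 0.015], "twist": 0}
  ]
}}

```text
clock: 21.55
eef_pos: [0.4771, -0.0806, 0.1881]
tool_rot: [0.284, -0.597, 0.682, -0.313]
ft_force: [0.9, -0.6, -0.1]
grip_width: 0.0386
```

```bash
python3 st.py; python3 st.py; python3 -c "
from h import *
plan(.42,-.15,.2,-40,n=3)"
```

```text
posts mod 90 [45.7 46.2 45.8] detent at ~47.1; dial = 1.592
posts mod 90 [45.7 46.2 45.9] detent at ~47.1; dial = 1.591
pos [ 0.4791 -0.0809  0.1897] jawyaw -39.95 tool axis down [ 0.093 -0.093 -0.991] xaxis [-0.64 -0.77  0.01] f [ 1.8 -0.5  0.3] w 0.0386 t 21.65 dyaw -0.05
lin [0.1517, -0.0154, 0.0008] tw 0.0001
lin [0.1517, -0.0154, 0.0008] tw 0.0001
lin [0.1517, -0.0154, 0.0008] tw 0.0001
```

>>> {"method": "move_arm", "body": {
  "increments": [
    {"grip": 0.55, "linear": [0.15, -0.015, 0], "twist": 0},
    {"grip": 0.55, "linear": [0.15, -0.015, 0], "twist": 0},
    {"grip": 0.55, "linear": [0.15, -0.015, 0], "twist": 0},
    {"grip": 0.55, "linear": [0.1, 0, 0], "twist": 0},
    {"grip": 0.55, "linear": [0, 0, 0], "twist": 0}
  ]
}}

```text
clock: 22.15
eef_pos: [0.4051, -0.1659, 0.2002]
tool_rot: [0.283, -0.595, 0.683, -0.315]
ft_force: [0.6, -0.4, -0.0]
grip_width: 0.0384
```

```bash
python3 - <<'E'
from h import *
im,d,K,D,T=cam("top"); np.savez("top2.npz",im=im,d=d,K=K,D=D,T=T)
def posts(f):
    z=np.load(f);P=cloud(z["d"],z["K"],z["D"],z["T"]);g=np.abs(P[...,2]-.1)<.012
    out=[]
    for q in((.659,-.073),(.652,.105),(.479,-.08),(.473,.099)):
        s=g&(np.hypot(P[...,0]-q[0],P[...,1]-q[1])<.013); ys,xs=np.nonzero(s)
        out.append((plane([(xs.mean(),ys.mean())],.1,z["K"],z["D"],z["T"])[0][:2]) if len(xs) else [np.nan]*2)
    return np.array(out)
a,b=posts("top0.npz"),posts("top2.npz");print(a.round(4),b.round(4))
for q in(a,b): c=np.nanmean(a,0);r=q-c;print(np.hypot(*r.T).round(4),(np.degrees(np.arctan2(r[:,1],r[:,0]))%90).round(2))
z=np.load("top2.npz");P=cloud(z["d"],z["K"],z["D"],z["T"])
s=(np.abs(P[...,2]-.1)<.008)&(np.hypot(P[...,0]-.562,P[...,1]-.106)<.03);print("left sink fins",s.sum(),P[s].mean(0).round(4),P[s][:,2].std())
print(bot.get_obs()["eef_pos"].round(3),bot.get_obs()["clock"])
E
python3 -c "
from h import *
a,b=np.load('top0.npz')['im'],np.load('top2.npz')['im']
for n,(y,x) in {'long':(242,329),'driver':(262,286),'reel':(149,302)}.items(): print(n,np.abs(a[y-20:y+20,x-20:x+20].astype(int)-b[y-20:y+20,x-20:x+20]).mean())"
```

```text
[[ 0.6586 -0.0729]
 [ 0.6515  0.1051]
 [ 0.479  -0.0801]
 [ 0.4735  0.0985]] [[ 0.6566 -0.0746]
 [ 0.6535  0.1029]
 [ 0.4775 -0.0785]
 [ 0.4749  0.101 ]]
[0.1263 0.1262 0.1269 0.126 ] [47.36 47.11 46.96 47.04]
[0.1261 0.126  0.1269 0.1266] [46.17 45.76 45.96 45.78]
left sink fins 56 [0.5663 0.1059 0.0989] 0.004103349014755164
[ 0.406 -0.165  0.2  ] 22.2
long 5.053333333333334
driver 69.48270833333333
reel 2.9847916666666667
```

```bash
python3 st.py; python3 -c "
from h import *
print(bot.job_done())"
```

```text
posts mod 90 [45.6 46.1 45.9 45.9] detent at ~47.1; dial = 1.592
the job is handed in; nothing more can be done
None
```

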